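# Dry the washed mixing tubs

## Robot

A 6-joint arm with a two-finger parallel gripper is mounted at the origin on the work surface. World frame = base frame: x ahead of the robot, y to its left, z up, the work surface at z = 0. Lengths are in m, angles in rad, forces in N, time in s.
With the tool pointing down it reaches from about 0.35 to 0.85 m from the base axis. Payload 8.1 kg.
Tool frame: the origin (TCP) lies midway between the tips of the shut fingers; the grasp point (between the pads) lies robot.grasp_offset behind it (robot.grasp_offset is the distance from the TCP to the grasp point, in m); z points along the fingers, y is the direction in which the jaws open and shut (so a half turn about z gives the same grasp; the last joint's range is limited). The gripper opens to 93 mm and grips with 3 to 60 N. Pads are 15 mm wide; open, the fingers measure 128 mm over their backs; the gripper's body (75 mm by 188 mm) begins 65 mm behind the grasp point.
Start: joints at [1.06, 0.13, 1.488, -0, 1.523, -0.085], TCP at [0.248, 0.546, 0.219] pointing down, gripper open.
Joint ranges: [-2.96, 2.96], [-0.89, 2.26], [0.02, 2.5], [-1.34, 4.48], [0, 2.73], [-2.66, 2.66]. Speed limits (rad/s): [2.39, 2.39, 2.79, 3.14, 3.14, 3.14].

## Interface

Orientations are given as a rotation vector (axis times angle).
In Python, from plant import robot gives the robot as it stands.
- The arm moves only by the shell command python3 -m handwheel 'ROWS' [OPENING] [FORCE]. ROWS is text: rows parted by semicolons, each of 6 numbers parted by spaces: the shift along the world's x, y, z each as a share of 0.3 m, from -1 to 1, then the turn, a rotation vector about the world's x, y, z each as a share of 45 degrees, from -1 to 1. A call has 1 to 5 rows; each row is the pose to reach, as a shift and turn from the pose commanded when the call began; what a row does not reach only later rows make up. A row lasts 1/10 s, in which the tool goes at most 50 mm and 8.59 degrees, less where a joint would pass 70% of its speed; a pose out of reach is approached as far as the arm can. A call with a number of a shift or a turn outside -1 to 1 is refused whole. A call with a gripper value outside its range is refused whole. OPENING is the closure, from -1 (fully open) to 1 (shut), set as the call begins (- or left out, the last holds). The fingers move at their own pace and stop on an object; FORCE is the grip in N (left out, the last holds). Time passes only in rows, so rows that repeat a pose let the fingers close. It gives the time, the measured TCP pose, the force and the opening at its end, in the units of the state.
- robot.read_state(): the state, without advancing time (a new reading comes with each control period).
- robot.read_camera(name): name is "scene" or "top" or "wrist"; returns (picture, depth): 420x560x3 uint8, red, green, blue; 420x560 float32, m along the optical axis (not along the pixel's ray), 0 where there is no reading.
- robot.camera_model(name): a dict with "camera_matrix" (3x3 intrinsics, pixels), "pose" (4x4, takes a point from camera to world coordinates); the wrist camera has in their place "tool_from_camera" (4x4, takes a point from camera to tool coordinates, whose origin is the TCP and whose axes are the flange's). Camera axes: x right, y down, z forward; pixel columns grow to the right and rows downward; lengths in m; the calibration is good to about 2 mm. A picture is of the moment at which its call begins: read the wrist's pose just before it. camera_model takes no time and is no camera call.
- robot.close_job(): hands the job in, once; it reports no verdict.
Trained networks look in the newest picture that a camera, given by its name, has taken for a name from the list of things; names that differ only in an ending like _2 or _b are one class to them, and where a whole thing is asked for, a point or a joint stands for the part that bears it (a point fixed in the world has none). Each returns a list of dicts, best first, with "conf" (0 to 1); they miss things now and then, are a little off and sometimes report something else, mostly with a low value. They report only what shows in the picture. A call takes as long as a camera call. They do not tell look-alikes from the thing itself.
- robot.look_for(camera, query): "rect" ([centre column, centre row, width, height] in pixels, round what is visible of it).
- robot.silhouettes(camera, query): "pixels" (420x560 bool, what is visible of it) and "rect" ([centre column, centre row, width, height] in pixels, round what is visible of it).
- robot.tip_of(camera, query): "at" ([row, column] in pixels: a listed point, or the origin of a listed thing).
The state is a dict: "t": time; "q": joint angles; "dq": joint speeds; "joint_torque": joint torques, N m; "tool_pos": TCP position; "orientation": TCP orientation; "force": force on the tool from outside, world axes, zero at the start; "wrist_torque": the same for the moment, N m; "opening": finger opening in m.
Only numpy, scipy, OpenCV 4.12 (cv2) and the standard library are available. Lean on these libraries where they do the work, as an engineer would, in place of code of your own. Each camera call takes 0.05 s, during which the arm holds its last target.

## Task

The orange mixing tubs have been washed and stand mouth-up on the draining mat: turn each one over and stand it mouth-down, centred, on a free grille of the warm-air dryer, leaving the white tub that is already there where it is. Then see that the switch is fully on for every grille with a tub on it, orange or white, and fully off for every empty grille. Work on the tight switch bank with care: never throw the switch of an empty grille on, not even for a moment, and leave the other things on the table alone.

Things in the scene. Friction and masses are not known exactly. Their poses are not given: they have to be found in the camera images.
- dryer: Warm-air dryer, fixed: low grey housing, x -145..+60, y -245..+245 mm, flat top at z 40 mm; origin at table level under the middle grille, x away from the robot. On top five flush black slotted grilles, 84 mm square, in a row along y (96 mm pitch); nearer the robot a tight row of five red-tipped toggles (24 mm pitch), same order, a white line joining each to its grille.
- grille1 (a point): Centre of grille 1 (leftmost seen from the robot (dryer +y end)), on the dryer's top, 40 mm above the table; axes parallel to the dryer's. In the dryer's frame: x = 0, y = 192 mm.
- sw1 (a joint): Toggle switch of grille 1, rad: 0 = off (lever leans 0.35 rad towards the robot, dryer -x), 0.70 = on (leans 0.35 rad away, dryer +x). Snap action: past 0.35 it springs on to that end by itself; under 1 N at the tip throws it.
- sw1_tip (a point): Centre of the red ball tip (9 mm across) of switch 1's lever; the lever (6.4 mm thick) stands 30 mm out of its pivot, which lies at x = -100, y = 48, z = 41 mm in the dryer's frame.
- grille2 (a point): Centre of grille 2 (number 2 from the left), on the dryer's top, 40 mm above the table; axes parallel to the dryer's. In the dryer's frame: x = 0, y = 96 mm.
- sw2 (a joint): Toggle switch of grille 2, rad: 0 = off (lever leans 0.35 rad towards the robot, dryer -x), 0.70 = on (leans 0.35 rad away, dryer +x). Snap action: past 0.35 it springs on to that end by itself; under 1 N at the tip throws it.
- sw2_tip (a point): Centre of the red ball tip (9 mm across) of switch 2's lever; the lever (6.4 mm thick) stands 30 mm out of its pivot, which lies at x = -100, y = 24, z = 41 mm in the dryer's frame.
- grille3 (a point): Centre of grille 3 (middle), on the dryer's top, 40 mm above the table; axes parallel to the dryer's. In the dryer's frame: x = 0, y = 0 mm.
- sw3 (a joint): Toggle switch of grille 3, rad: 0 = off (lever leans 0.35 rad towards the robot, dryer -x), 0.70 = on (leans 0.35 rad away, dryer +x). Snap action: past 0.35 it springs on to that end by itself; under 1 N at the tip throws it.
- sw3_tip (a point): Centre of the red ball tip (9 mm across) of switch 3's lever; the lever (6.4 mm thick) stands 30 mm out of its pivot, which lies at x = -100, y = 0, z = 41 mm in the dryer's frame.
- grille4 (a point): Centre of grille 4 (number 4 from the left), on the dryer's top, 40 mm above the table; axes parallel to the dryer's. In the dryer's frame: x = 0, y = -96 mm.
- sw4 (a joint): Toggle switch of grille 4, rad: 0 = off (lever leans 0.35 rad towards the robot, dryer -x), 0.70 = on (leans 0.35 rad away, dryer +x). Snap action: past 0.35 it springs on to that end by itself; under 1 N at the tip throws it.
- sw4_tip (a point): Centre of the red ball tip (9 mm across) of switch 4's lever; the lever (6.4 mm thick) stands 30 mm out of its pivot, which lies at x = -100, y = -24, z = 41 mm in the dryer's frame.
- grille5 (a point): Centre of grille 5 (rightmost (dryer -y end)), on the dryer's top, 40 mm above the table; axes parallel to the dryer's. In the dryer's frame: x = 0, y = -192 mm.
- sw5 (a joint): Toggle switch of grille 5, rad: 0 = off (lever leans 0.35 rad towards the robot, dryer -x), 0.70 = on (leans 0.35 rad away, dryer +x). Snap action: past 0.35 it springs on to that end by itself; under 1 N at the tip throws it.
- sw5_tip (a point): Centre of the red ball tip (9 mm across) of switch 5's lever; the lever (6.4 mm thick) stands 30 mm out of its pivot, which lies at x = -100, y = -48, z = 41 mm in the dryer's frame.
- tub1_c (a point): Orange square plastic tub 1, washed, 60 g (may be absent): point on its axis half-way up. Open at one end: 62 mm square outside at the rim (1 mm lip), 58 mm at the closed base, 64 mm high, walls 2.5 mm. Its z axis runs from the base to the open mouth (up at the start); x and y are square to its walls. It starts on a fixed 4 mm thick draining mat (400 x 160 mm) on the robot's left, in a loose row 120 mm apart. It lies steadily on its side too.
- tub2_c (a point): Orange square plastic tub 2, washed, 60 g (may be absent): point on its axis half-way up. Open at one end: 62 mm square outside at the rim (1 mm lip), 58 mm at the closed base, 64 mm high, walls 2.5 mm. Its z axis runs from the base to the open mouth (up at the start); x and y are square to its walls. It starts on a fixed 4 mm thick draining mat (400 x 160 mm) on the robot's left, in a loose row 120 mm apart. It lies steadily on its side too.
- tub3_c (a point): Orange square plastic tub 3, washed, 60 g (may be absent): point on its axis half-way up. Open at one end: 62 mm square outside at the rim (1 mm lip), 58 mm at the closed base, 64 mm high, walls 2.5 mm. Its z axis runs from the base to the open mouth (up at the start); x and y are square to its walls. It starts on a fixed 4 mm thick draining mat (400 x 160 mm) on the robot's left, in a loose row 120 mm apart. It lies steadily on its side too.
- white1_c (a point): White tub of the same size and weight, already standing mouth-down on grille 1 (usually absent: at each start only one of white1, white3, white4 is there): point on its axis half-way up (its z axis points up, to its closed base).
- white3_c (a point): White tub of the same size and weight, already standing mouth-down on grille 3 (usually absent: at each start only one of white1, white3, white4 is there): point on its axis half-way up (its z axis points up, to its closed base).
- white4_c (a point): White tub of the same size and weight, already standing mouth-down on grille 4 (usually absent: at each start only one of white1, white3, white4 is there): point on its axis half-way up (its z axis points up, to its closed base).
- jar: Bystander, loose: glass jar with steel lid, 68 mm across, 95 mm high, behind the dryer; origin at the centre of its underside.
- glue: Bystander, loose: white glue bottle, 52 mm across, 150 mm high, behind the dryer; origin at the centre of its underside.
Things that resemble listed ones, but are neither listed nor needed, are in the scene too. Leave any black, blue or pink look-alike of the part that bears tub2_c alone.

How it is judged:
At the end, for the whole second after the job is handed in: Every orange tub is at rest mouth-down (within 8 degrees) on the dryer, within 15 mm of a grille's centre; the white tub is within 20 mm of its grille's centre; switches of grilles with a tub read over 0.55 rad, all others under 0.15 rad (angle between each of tub1_c, tub2_c, tub3_c's own z axis and vertical above 3 rad and height (world z) of tub1_c between 0.067 and 0.077 m and (horizontal distance between tub1_c and grille1 below 0.015 m or horizontal distance between tub1_c and grille2 below 0.015 m or horizontal distance between tub1_c and grille3 below 0.015 m or horizontal distance between tub1_c and grille4 below 0.015 m or horizontal distance between tub1_c and grille5 below 0.015 m) and linear speed of each of tub1, tub2, tub3 below 0.02 m/s and height (world z) of tub2_c between 0.067 and 0.077 m and (horizontal distance between tub2_c and grille1 below 0.015 m or horizontal distance between tub2_c and grille2 below 0.015 m or horizontal distance between tub2_c and grille3 below 0.015 m or horizontal distance between tub2_c and grille4 below 0.015 m or horizontal distance between tub2_c and grille5 below 0.015 m) and height (world z) of tub3_c between 0.067 and 0.077 m and (horizontal distance between tub3_c and grille1 below 0.015 m or horizontal distance between tub3_c and grille2 below 0.015 m or horizontal distance between tub3_c and grille3 below 0.015 m or horizontal distance between tub3_c and grille4 below 0.015 m or horizontal distance between tub3_c and grille5 below 0.015 m) and ((value of joint sw1 above 0.55 rad and horizontal distance between any of tub1_c, tub2_c, tub3_c, white1_c and grille1 below 0.02 m) or (value of joint sw1 below 0.15 rad and horizontal distance between each of tub1_c, tub2_c, tub3_c, white1_c and grille1 above 0.05 m)) and horizontal distance between white1_c and grille1 below 0.02 m and angle between each of white1_c, white3_c, white4_c's own z axis and vertical below 0.1 rad and ((value of joint sw2 above 0.55 rad and horizontal distance between any of tub1_c, tub2_c, tub3_c and grille2 below 0.02 m) or (value of joint sw2 below 0.15 rad and horizontal distance between each of tub1_c, tub2_c, tub3_c and grille2 above 0.05 m)) and ((value of joint sw3 above 0.55 rad and horizontal distance between any of tub1_c, tub2_c, tub3_c, white3_c and grille3 below 0.02 m) or (value of joint sw3 below 0.15 rad and horizontal distance between each of tub1_c, tub2_c, tub3_c, white3_c and grille3 above 0.05 m)) and horizontal distance between white3_c and grille3 below 0.02 m and ((value of joint sw4 above 0.55 rad and horizontal distance between any of tub1_c, tub2_c, tub3_c, white4_c and grille4 below 0.02 m) or (value of joint sw4 below 0.15 rad and horizontal distance between each of tub1_c, tub2_c, tub3_c, white4_c and grille4 above 0.05 m)) and horizontal distance between white4_c and grille4 below 0.02 m and ((value of joint sw5 above 0.55 rad and horizontal distance between any of tub1_c, tub2_c, tub3_c and grille5 below 0.02 m) or (value of joint sw5 below 0.15 rad and horizontal distance between each of tub1_c, tub2_c, tub3_c and grille5 above 0.05 m))); the robot touches nothing.
It fails at once if a switch is thrown on while its grille is empty ((distance of sw1_tip from where it was at the start of the episode above 0.01 m and value of joint sw1 above 0.5 rad and horizontal distance between each of tub1_c, tub2_c, tub3_c, white1_c and grille1 above 0.08 m) or (distance of sw2_tip from where it was at the start of the episode above 0.01 m and value of joint sw2 above 0.5 rad and horizontal distance between each of tub1_c, tub2_c, tub3_c and grille2 above 0.08 m) or (distance of sw3_tip from where it was at the start of the episode above 0.01 m and value of joint sw3 above 0.5 rad and horizontal distance between each of tub1_c, tub2_c, tub3_c, white3_c and grille3 above 0.08 m) or (distance of sw4_tip from where it was at the start of the episode above 0.01 m and value of joint sw4 above 0.5 rad and horizontal distance between each of tub1_c, tub2_c, tub3_c, white4_c and grille4 above 0.08 m) or (distance of sw5_tip from where it was at the start of the episode above 0.01 m and value of joint sw5 above 0.5 rad and horizontal distance between each of tub1_c, tub2_c, tub3_c and grille5 above 0.08 m)).
It fails at once if a white tub is moved more than 25 mm (distance of any of white1_c, white3_c, white4_c from where it was at the start of the episode above 0.025 m).
It fails at once if the jar or the glue bottle is moved more than 40 mm (distance of any of jar, glue from where it was at the start of the episode above 0.04 m).
Of tub1, tub2, tub3 only 2 to 3 are there at a start; the rules pass over those that are not, and their reading is None.
Of white1, white3, white4 only 1 to 1 are there at a start; the rules pass over those that are not, and their reading is None.
At some moment in a run one of tub1, tub2, tub3 may be knocked a few centimetres aside while the robot is not near it.
It also fails if it takes over 210 s, if anything falls off the work surface, if the arm or the gripper's body presses on something with over 40 N, if the wrist force passes 120 N, or if a joint passes its speed limit or range.

## Working session

There is one attempt and no reset: what is moved stays moved. The work goes in short steps, Python scripts to look and compute and a shell command to move; the robot and the scene stay as the last step left them, time stands still between calls to the robot, and variables do not carry over. Pictures are saved under pics/ and viewed, and the job is handed in when it is done.

```bash
ls; mkdir -p pics; cat > h.py <<'E'
import numpy as np, cv2
from plant import robot
from scipy.spatial.transform import Rotation as R
def snap(cam,name):
    s=robot.read_state(); p,d=robot.read_camera(cam)
    cv2.imwrite(f'pics/{name}.png',p[:,:,::-1]); np.save(f'pics/{name}_d.npy',d)
    return s,p,d
def pose(cam,s=None):
    m=robot.camera_model(cam)
    if 'pose' in m: return np.array(m['camera_matrix']),np.array(m['pose'])
    T=np.eye(4);T[:3,:3]=R.from_rotvec(s['orientation']).as_matrix();T[:3,3]=s['tool_pos']
    return np.array(m['camera_matrix']),T@np.array(m['tool_from_camera'])
def cloud(cam,d,s=None):
    K,T=pose(cam,s); v,u=np.mgrid[:d.shape[0],:d.shape[1]]
    P=np.stack([(u-K[0,2])/K[0,0]*d,(v-K[1,2])/K[1,1]*d,d],-1)
    return P@T[:3,:3].T+T[:3,3]
def proj(cam,X,s=None):
    K,T=pose(cam,s); X=np.atleast_2d(X); c=(X-T[:3,3])@T[:3,:3]; p=c@K.T
    return p[:,:2]/p[:,2:]
E
python3 - <<'E'
from h import *
for c in ['scene','top','wrist']:
    snap(c,c+'0')
    print(c,{k:np.round(v,3).tolist() for k,v in robot.camera_model(c).items()})
print(robot.read_state(), robot.grasp_offset)
E
```

```text
pics
scene {'camera_matrix': [[435.237, 0.0, 274.5], [0.0, 435.237, 209.139], [0.0, 0.0, 1.0]], 'pose': [[-0.878, 0.261, -0.402, 0.904], [0.479, 0.481, -0.735, 0.903], [0.002, -0.837, -0.547, 0.65], [0.0, 0.0, 0.0, 1.0]]}
top {'camera_matrix': [[450.557, 0.0, 274.14], [0.0, 450.557, 213.238], [0.0, 0.0, 1.0]], 'pose': [[-0.012, -0.998, 0.06, 0.403], [-1.0, 0.013, 0.018, 0.109], [-0.019, -0.06, -0.998, 1.439], [0.0, 0.0, 0.0, 1.0]]}
wrist {'camera_matrix': [[360.214, 0.0, 274.926], [0.0, 360.214, 215.27], [0.0, 0.0, 1.0]], 'tool_from_camera': [[-0.0, -0.954, -0.299, 0.084], [1.0, -0.0, 0.0, -0.0], [-0.0, -0.299, 0.954, -0.167], [0.0, 0.0, 0.0, 1.0]]}
{'t': 0.15, 'q': array([ 1.05956454e+00,  1.30996456e-01,  1.48901906e+00,  1.92156027e-05,
        1.52297621e+00, -8.53925408e-02]), 'dq': array([-0.0004629 , -0.00262325, -0.00236682,  0.00075515,  0.00046015,
        0.00058896]), 'joint_torque': array([ 1.56505859e-03, -5.60478687e+01, -4.92333305e+01,  7.68602150e-02,
        3.07071512e-02, -1.05451095e-04]), 'tool_pos': array([0.24761109, 0.54605695, 0.2178287 ]), 'orientation': array([-6.63774561e-01, -3.07022876e+00,  2.09144490e-03]), 'force': array([ 1.26181801,  0.30053839, -0.07172577]), 'wrist_torque': array([ 0.00811077, -0.01629381, -0.03226546]), 'opening': 0.09274832069628246} 0.0188
```

View pics/top0.png

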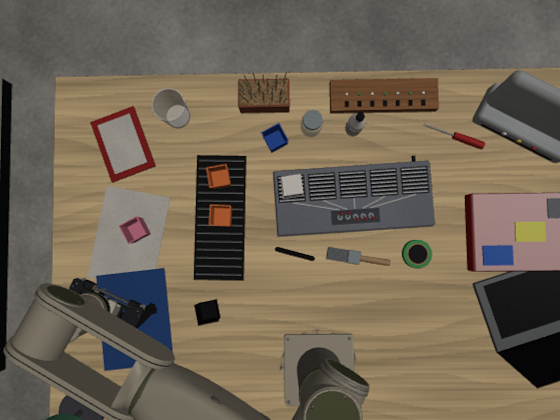

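View pics/scene0.png

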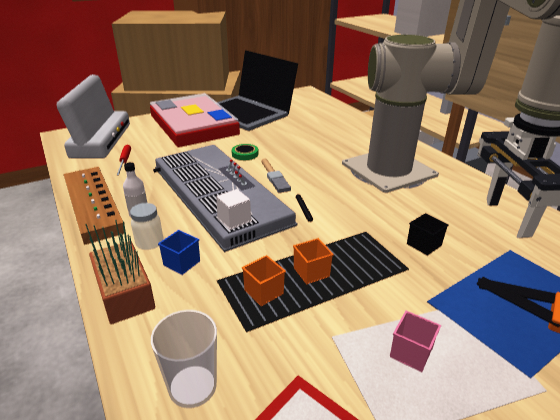

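View pics/wrist0.png

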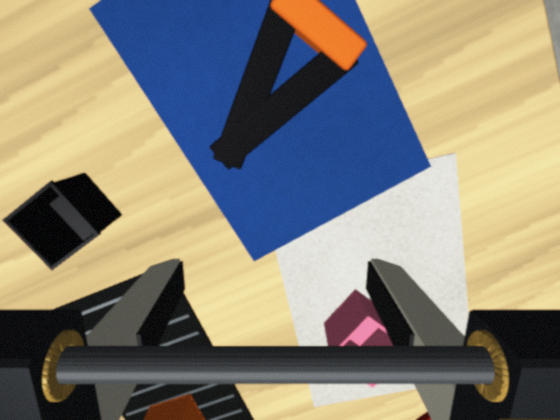

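The top view shows two orange tubs at about (218,176) and (220,216), and the white tub on the leftmost grille at about (291,185). Jar and glue are at (312,122) and (357,122).

```bash
cat >> h.py <<'E'
def rect(P):
    r=cv2.minAreaRect((P*1000).astype(np.float32)); return np.round(cv2.boxPoints(r),1).tolist(),np.round(r[0],1),np.round(r[1],1),r[2]
E
python3 - <<'E'
from h import *
d=np.load('pics/top0_d.npy');C=cloud('top',d);p=cv2.imread('pics/top0.png')
print('table z',np.median(C[300:330,420:450,2]))
m=(abs(C[...,2]-.04)<.006);n,l,st,c=cv2.connectedComponentsWithStats(m.astype(np.uint8))
for i in range(1,n):
    if st[i,4]>1500: print(st[i],c[i],rect(C[l==i][:,:2]),np.median(C[l==i][:,2]))
hsv=cv2.cvtColor(p,cv2.COLOR_BGR2HSV)
o=cv2.inRange(hsv,(3,120,80),(16,255,255));n,l,st,c=cv2.connectedComponentsWithStats(o)
for i in range(1,n):
    if st[i,4]>150:
        Q=C[l==i]; print(st[i],c[i],np.percentile(Q[:,2],[2,50,98]))
        Q=Q[Q[:,2]>.058]; print(len(Q)); 
        if len(Q)>5: print(rect(Q[:,:2]))
for (r,cc) in [((172,196),(278,306))]:
    Q=C[r[0]:r[1],cc[0]:cc[1]].reshape(-1,3); Q=Q[Q[:,2]>.09]; print('white',rect(Q[:,:2]),np.median(Q[:,2]))
m=(abs(C[...,2]-.004)<.01)&(p.max(-1)<60)
print('mat'); Q=C[155:282,192:247].reshape(-1,3);pp=p[155:282,192:247].reshape(-1,3); Q=Q[pp.max(-1)<50]; print(rect(Q[:,:2]),np.median(Q[:,2]))
E
python3 - <<'E'
import cv2
p=cv2.imread('pics/top0.png')
cv2.imwrite('pics/top0z.png',cv2.resize(p[150:250,260:450],None,fx=4,fy=4,interpolation=cv2.INTER_CUBIC))
cv2.imwrite('pics/sc0z.png',cv2.resize(cv2.imread('pics/scene0.png')[130:260,140:320],None,fx=4,fy=4,interpolation=cv2.INTER_CUBIC))
E
```

```text
table z -0.0002144919358966213
[ 330   78  109   33 2351] [384.09740536  94.27775415] ([[807.7999877929688, -388.29998779296875], [909.0999755859375, -388.3999938964844], [909.2000122070312, -48.29999923706055], [807.9000244140625, -48.20000076293945]], array([ 858.5, -218.3]), array([340.1, 101.3]), 89.97644805908203) 0.03687418046574553
[ 274  161  161   75 9246] [356.7993727 198.5476963] ([[415.79998779296875, 124.5999984741211], [443.1000061035156, -365.5], [647.5, -354.20001220703125], [620.2000122070312, 136.0]], array([ 531.6, -114.8]), array([204.8, 490.9]), 3.1883857250213623) 0.04063070512385791
[238  79  52  28 181] [267.56353591 100.50828729] [0.00021238 0.07137934 0.0771473 ]
170
([[811.5999755859375, 237.5], [817.7999877929688, 81.80000305175781], [901.2000122070312, 85.0999984741211], [895.0, 240.8000030517578]], array([856.4, 161.3]), array([ 83.4, 155.8]), 2.273488998413086)
[ 331   78  108   33 2993] [383.93150685  93.37353826] [0.02940328 0.03553402 0.04234169]
16
([[403.1000061035156, 108.5], [403.1000061035156, 108.5], [403.1000061035156, 108.5], [403.10000610351
[... 408 characters left out ...]
046 0.0727756 ]
110
([[403.1000061035156, 108.5], [471.70001220703125, 93.5999984741211], [522.4000244140625, 326.5], [453.79998779296875, 341.3999938964844]], array([462.7, 217.5]), array([238.3,  70.2]), 77.71680450439453)
white ([[402.8999938964844, 46.20000076293945], [599.7999877929688, 45.400001525878906], [600.0, 107.69999694824219], [403.1000061035156, 108.5]], array([501.5,  77. ]), array([ 62.3, 196.9]), 89.7728271484375) 0.10462604501152328
mat
([[275.20001220703125, 112.5999984741211], [671.2999877929688, 100.0], [680.2999877929688, 381.70001220703125], [284.1000061035156, 394.29998779296875]], array([477.7, 247.1]), array([281.8, 396.3]), 88.17872619628906) 0.0049411279317344015
```

View pics/top0z.png

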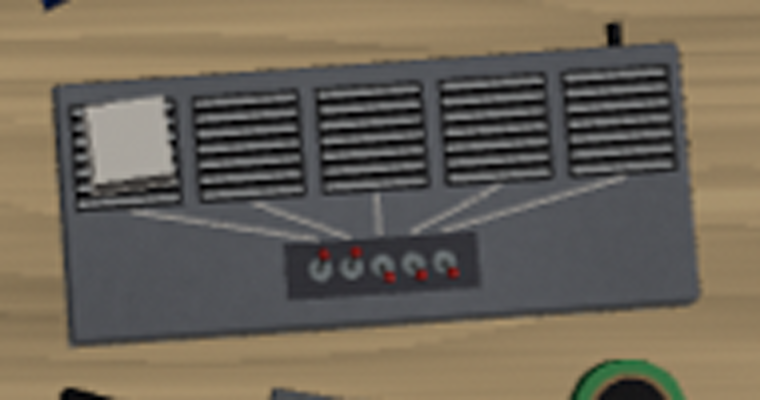

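View pics/sc0z.png

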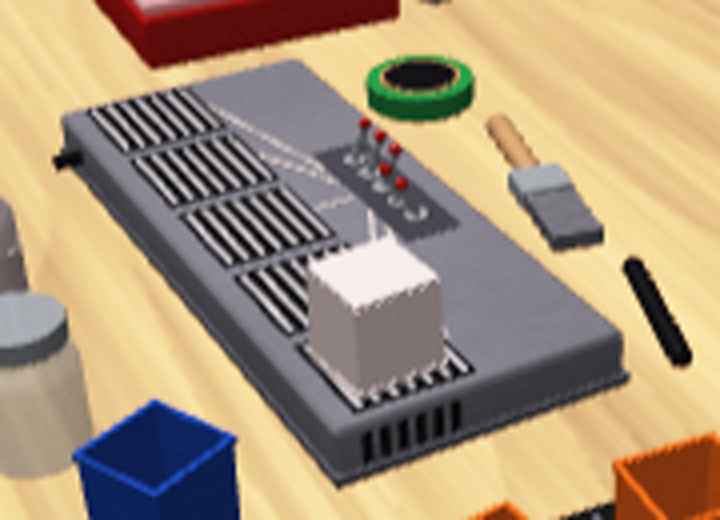

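```bash
python3 - <<'E'
from h import *
d=np.load('pics/top0_d.npy');C=cloud('top',d);p=cv2.imread('pics/top0.png')
C[d<=0]=np.nan
def win(r0,r1,c0,c1,z0,z1,n):
    Q=C[r0:r1,c0:c1].reshape(-1,3); Q=Q[(Q[:,2]>z0)&(Q[:,2]<z1)]; print(n,len(Q),rect(Q[:,:2])[1:],np.round(np.nanmedian(Q[:,2]),4))
win(160,195,200,236,.05,.085,'tubA');win(198,235,200,236,.05,.085,'tubB');win(168,202,272,308,.085,.12,'white')
win(110,160,255,295,.05,.085,'blue');win(108,140,295,328,.03,.2,'jar');win(108,140,340,370,.03,.2,'glue')
hsv=cv2.cvtColor(p,cv2.COLOR_BGR2HSV)
dk=(p.max(-1)<48); dk[:150]=0;dk[285:]=0;dk[:,:190]=0;dk[:,250:]=0
print('mat',rect(C[dk&(C[...,2]<.02)][:,:2])[1:])
th=np.arctan2(27.3,490); 
O=np.array([574.0,-112.4]);Rm=np.array([[np.cos(th),-np.sin(th)],[np.sin(th),np.cos(th)]])
for i in range(5):
  print('grille',i+1,np.round(O+Rm@[0,192-96*i],1),'sw pivot',np.round(O+Rm@[-100,48-24*i],1))
G=[np.r_[(O+Rm@[0,192-96*i])/1000,.04] for i in range(5)]+[np.r_[(O+Rm@[-100,48-24*i])/1000,.041] for i in range(5)]
im=p.copy()
for q in proj('top',np.array(G)): cv2.circle(im,tuple(int(round(v*8)) for v in q),8,(0,255,0),1,cv2.LINE_AA,3)
cv2.imwrite('pics/chk.png',cv2.resize(im[140:250,190:450],None,fx=3,fy=3,interpolation=cv2.INTER_CUBIC))
E
```

```text
tubA 142 (array([602.6, 303.9]), array([65.1, 64.1]), 9.19342041015625) 0.0667
tubB 130 (array([481.5, 299.3]), array([64.7, 63.6]), 86.44406127929688) 0.0682
white 397 (array([567.5,  78. ]), array([59.6, 58.6]), 6.901383399963379) 0.1045
blue 136 (array([723. , 127.9]), array([65.3, 64.4]), 26.649566650390625) 0.0637
jar 442 (array([763. ,  12.8]), array([63. , 62.8]), 38.42831802368164) 0.0939
glue 422 (array([ 775.2, -123.2]), array([91.4, 85.2]), 88.51941680908203) 0.096
mat (array([479.7, 308.5]), array([158.9, 396.3]), 88.17872619628906)
grille 1 [563.3  79.3] sw pivot [471.5 -70. ]
grille 2 [568.7 -16.5] sw pivot [472.8 -94. ]
grille 3 [ 574.  -112.4] sw pivot [ 474.2 -118. ]
grille 4 [ 579.3 -208.3] sw pivot [ 475.5 -141.9]
grille 5 [ 584.7 -304.1] sw pivot [ 476.8 -165.9]
```

View pics/chk.png

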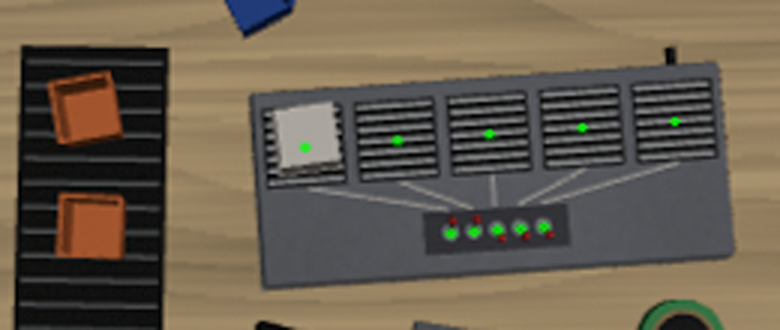

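```bash
python3 -m handwheel '0.12 -0.08 0.07 0 0 -0.19; 0.24 -0.16 0.13 0 0 -0.38; 0.36 -0.24 0.2 0 0 -0.57; 0.48 -0.32 0.27 0 0 -0.76; 0.6 -0.4 0.27 0 0 -0.95'
python3 -m handwheel '0.12 -0.08 0 0 0 -0.16; 0.24 -0.16 0 0 0 -0.32; 0.36 -0.24 0 0 0 -0.32; 0.48 -0.32 0 0 0 -0.32; 0.58 -0.4 0 0 0 -0.32'
python3 -c "
from h import *
s=robot.read_state();print(s['q'],s['tool_pos'],R.from_rotvec(s['orientation']).as_matrix())"
```

```text
t: 0.65
tool_pos: [0.43, 0.4262, 0.3035]
orientation: [1.744, 2.611, 0.008]
force: [1.6, 0.4, -0.2]
opening: 0.0931
t: 1.15
tool_pos: [0.6033, 0.3049, 0.2989]
orientation: [-2.052, -2.378, 0.001]
force: [0.5, 1.0, 0.3]
opening: 0.0931
[ 3.92268604e-01  3.24179925e-01  1.12067257e+00 -9.52917724e-05
  1.69755029e+00  2.45188313e-01] [0.60326364 0.30494578 0.29891865] [[-1.46538800e-01  9.89204667e-01 -7.12462497e-04]
 [ 9.89204881e-01  1.46538546e-01 -3.97049743e-04]
 [-2.88360240e-04 -7.62954572e-04 -9.99999667e-01]]
```

```bash
python3 -m handwheel '0 0 0 -0.19 -0.03 0; 0 0 0 -0.38 -0.06 0; 0 0 0 -0.57 -0.09 0; 0 0 0 -0.76 -0.12 0;  0 0 0 -0.95 -0.14 0'
python3 -c "
from h import *
s=robot.read_state();print(s['q'],s['tool_pos'],R.from_rotvec(s['orientation']).as_matrix())"
```

```text
t: 1.65
tool_pos: [0.6017, 0.3072, 0.3009]
orientation: [1.629, 1.888, -0.644]
force: [0.8, 0.5, -0.5]
opening: 0.0929
[ 0.72079814  0.70210967  0.80105902 -0.68751694  2.00295131  0.39431634] [0.60174    0.30723526 0.300871  ] [[-0.1059673   0.98912188  0.10202368]
 [ 0.7207271   0.14708791 -0.67743456]
 [-0.6850718   0.00174532 -0.72847346]]
```

```bash
python3 -m handwheel '0 0 0 -0.19 -0.03 0; 0 0 0 -0.38 -0.06 0; 0 0 0 -0.57 -0.09 0; 0 0 0 -0.76 -0.12 0;  0 0 0 -0.95 -0.14 0'
python3 -c "
from h import *
s=robot.read_state();print(s['q'],s['tool_pos'],R.from_rotvec(s['orientation']).as_matrix())"
```

```text
t: 2.15
tool_pos: [0.5977, 0.3051, 0.2959]
orientation: [1.147, 1.336, -1.069]
force: [20.2, -3.4, 59.4]
opening: 0.0931
[ 0.83698347  1.11559189  0.62892609 -1.33755081  2.22802465  0.27734948] [0.59770619 0.30511271 0.29587394] [[-0.01403679  0.98891104  0.14784426]
 [ 0.07336525  0.14847888 -0.98619043]
 [-0.99720635 -0.00299632 -0.07463588]]
```

```bash
python3 -m handwheel '0 0 0 0.19 0.03 0; 0 0 0 0.38 0.06 0; 0 0 0 0.57 0.09 0; 0 0 0 0.76 0.12 0;  0 0 0 0.95 0.14 0'
python3 -m handwheel '0 0 0 0.19 0.03 0; 0 0 0 0.38 0.06 0; 0 0 0 0.57 0.09 0; 0 0 0 0.76 0.12 0;  0 0 0 0.95 0.14 0'
python3 -m handwheel '0 0 0 0.19 0.03 0; 0 0 0 0.38 0.06 0; 0 0 0 0.57 0.09 0; 0 0 0 0.76 0.12 0;  0 0 0 0.95 0.14 0'
python3 -c "
from h import *
s=robot.read_state();print(s['q'],s['tool_pos'],R.from_rotvec(s['orientation']).as_matrix())"
```

```text
t: 2.65
tool_pos: [0.5983, 0.3051, 0.2974]
orientation: [1.638, 1.901, -0.631]
force: [0.5, -0.7, 0.1]
opening: 0.0925
t: 3.15
tool_pos: [0.5988, 0.3043, 0.299]
orientation: [-2.047, -2.374, -0.018]
force: [-0.7, 0.6, -0.3]
opening: 0.093
t: 3.65
tool_pos: [0.5993, 0.3031, 0.2989]
orientation: [-1.627, -1.884, -0.657]
force: [-0.5, 0.2, -0.7]
opening: 0.0928
[-0.00962623  0.24100463  1.40779549  0.75225244  1.616598   -0.16884357] [0.59927539 0.30308565 0.29886833] [[-0.10754716  0.98956313 -0.09590842]
 [ 0.71557999  0.14401734  0.68352343]
 [ 0.69020206  0.00488086 -0.72360023]]
```

```bash
cat >> h.py <<'E'
def tgt(psi,th):
    a,b=np.radians([psi,th]); y=np.array([np.cos(a),np.sin(a),0]); z=np.array([-np.sin(a)*np.sin(b),np.cos(a)*np.sin(b),-np.cos(b)])
    return np.stack([np.cross(y,z),y,z],1)
def plan(G,psi,th,back=0,off=0.0188,rows=None):
    """G grasp point; shares for the move from the measured pose"""
    s=robot.read_state(); Rt=tgt(psi,th); p=np.array(G)+(off-back)*Rt[:,2]
    R0=R.from_rotvec(s['orientation']).as_matrix()
    dp=(p-s['tool_pos'])/0.3; dr=R.from_matrix(Rt@R0.T).as_rotvec()/np.radians(45)
    n=max(np.linalg.norm(dp)*.3/.05,np.linalg.norm(dr)*45/8.59)
    print('t',round(s['t'],2),'q',np.round(s['q'],2),'grasp now',np.round(np.array(s['tool_pos'])-off*R0[:,2],4),'shares',np.round(dp,3),np.round(dr,3),'min rows',round(n,1))
def now():
    s=robot.read_state(); M=R.from_rotvec(s['orientation']).as_matrix()
    print('grasp pt',np.round(s['tool_pos']-.0188*M[:,2],4),'jaw az',round(np.degrees(np.arctan2(M[1,1],M[0,1])),1),'tilt',round(np.degrees(np.arctan2(M[0,2]*-M[1,1]+M[1,2]*M[0,1],-M[2,2])),1),'open',round(s['opening'],4),'F',np.round(s['force'],1),'q',np.round(s['q'],2),'t',round(s['t'],2))
E
python3 -c "
from h import *
now();plan([.6026,.3039,.036],9.2,-45,.12)"
```

```text
grasp pt [0.6011 0.2902 0.3125] jaw az 8.3 tilt 43.6 open 0.0928 F [-0.5  0.2 -0.7] q [-0.01  0.24  1.41  0.75  1.62 -0.17] t 3.65
t 3.65 q [-0.01  0.24  1.41  0.75  1.62 -0.17] grasp now [0.6011 0.2902 0.3125] shares [-0.027  0.238 -0.638] [-1.948 -0.294  0.011] min rows 10.3
```

```bash
python3 -m handwheel '0 0.02 -0.05 -0.19 -0.03 0; 0 0.05 -0.1 -0.38 -0.06 0; 0 0.08 -0.15 -0.57 -0.09 0; 0 0.11 -0.2 -0.76 -0.12 0; 0 0.14 -0.2 -0.95 -0.144 0'
python3 -m handwheel '0 0.02 -0.05 -0.19 -0.03 0; 0 0.05 -0.1 -0.38 -0.06 0; 0 0.08 -0.15 -0.57 -0.09 0; 0 0.1 -0.2 -0.76 -0.12 0; 0 0.1 -0.2 -0.95 -0.144 0'
python3 -c "
from h import *
now();plan([.6026,.3039,.036],9.2,-45,.12)
snap('wrist','w1');snap('scene','s1')"
```

```text
t: 4.15
tool_pos: [0.5983, 0.3452, 0.2362]
orientation: [2.05, 2.376, 0.004]
force: [-0.3, 0.3, -1.0]
opening: 0.0929
t: 4.65
tool_pos: [0.597, 0.3769, 0.1752]
orientation: [1.625, 1.894, -0.637]
force: [1.6, -0.2, -0.4]
opening: 0.0928
grasp pt [0.595  0.3896 0.189 ] jaw az 8.8 tilt -43.0 open 0.0928 F [ 1.6 -0.2 -0.4] q [ 0.79  0.91  0.72 -0.63  1.94  0.53] t 4.65
t 4.65 q [ 0.79  0.91  0.72 -0.63  1.94  0.53] grasp now [0.595  0.3896 0.189 ] shares [-0.019 -0.008 -0.226] [-0.044 -0.003  0.009] min rows 1.4
```

View pics/w1.png

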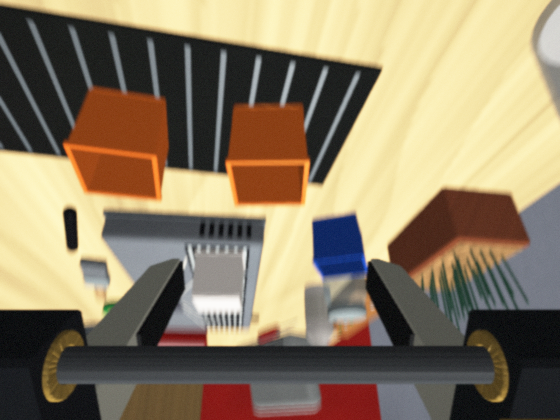

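View pics/s1.png

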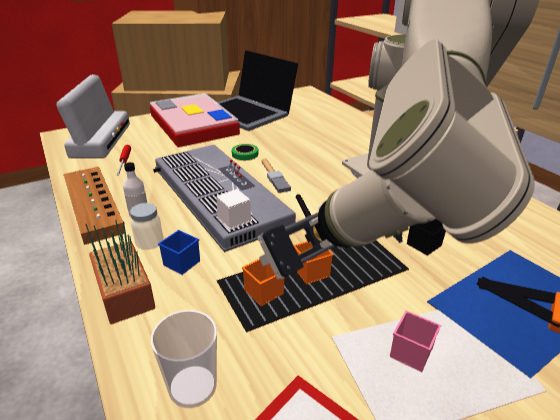

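```bash
python3 -m handwheel '-0.02 -0.01 -0.12 -0.04 0 0.01; -0.02 -0.01 -0.226 -0.04 0 0.01; -0.02 -0.01 -0.226 -0.04 0 0.01'
python3 -c "
from h import *
now();plan([.6026,.3039,.036],9.2,-45,0)"
```

```text
t: 5.05
tool_pos: [0.5908, 0.3707, 0.1049]
orientation: [1.602, 1.886, -0.663]
force: [-0.0, -0.4, -0.2]
opening: 0.0934
grasp pt [0.5888 0.3838 0.1183] jaw az 9.1 tilt -44.5 open 0.0934 F [-0.  -0.4 -0.2] q [ 0.79  0.96  0.78 -0.63  1.87  0.59] t 5.05
t 5.05 q [ 0.79  0.96  0.78 -0.63  1.87  0.59] grasp now [0.5888 0.3838 0.1183] shares [ 0.046 -0.267 -0.274] [-0.01  -0.011  0.002] min rows 2.3
```

```bash
python3 -m handwheel '0.012 -0.07 -0.07 0 0 0; 0.023 -0.135 -0.14 0 0 0; 0.035 -0.2 -0.205 -0.01 -0.01 0; 0.046 -0.267 -0.274 -0.01 -0.01 0; 0.046 -0.267 -0.274 -0.01 -0.01 0'
python3 -c "
from h import *
now();snap('wrist','w2')"
```

```text
t: 5.55
tool_pos: [0.6065, 0.289, 0.0275]
orientation: [1.603, 1.871, -0.657]
force: [-1.8, -1.0, -0.5]
opening: 0.0934
grasp pt [0.6044 0.3021 0.0408] jaw az 8.9 tilt -44.9 open 0.0934 F [-1.8 -1.  -0.5] q [ 0.71  0.91  1.02 -0.65  1.67  0.64] t 5.55
```

View pics/w2.png

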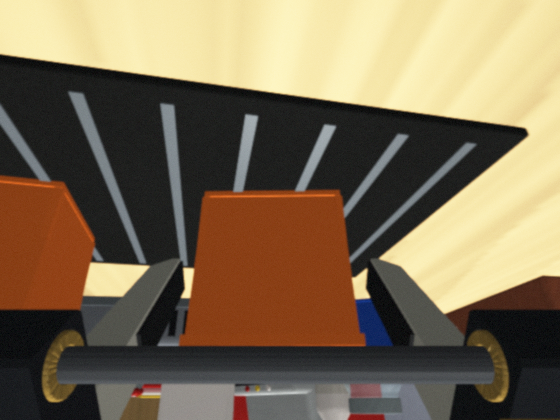

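```bash
python3 -m handwheel '0 0 -0.01 0 0 0; 0 0 -0.01 0 0 0; 0 0 -0.01 0 0 0; 0 0 -0.01 0 0 0; 0 0 -0.01 0 0 0' 1 15
python3 -m handwheel '0 0 0 0 0 0; 0 0 0 0 0 0; 0 0 0 0 0 0'
python3 -c "
from h import *
now()"
```

```text
t: 6.1
tool_pos: [0.6063, 0.2934, 0.025]
orientation: [1.598, 1.873, -0.653]
force: [-0.4, 1.9, 2.0]
opening: 0.0615
t: 6.4
tool_pos: [0.6064, 0.2931, 0.0249]
orientation: [1.599, 1.873, -0.653]
force: [-0.5, 3.1, 4.3]
opening: 0.0611
grasp pt [0.6042 0.3062 0.0382] jaw az 9.2 tilt -44.9 open 0.0611 F [-0.5  3.1  4.3] q [ 0.71  0.91  1.02 -0.65  1.67  0.65] t 6.4
```

```bash
python3 -m handwheel '0 0 0.1 0 0 0; 0 0 0.2 0 0 0; 0 0 0.3 0 0 0; 0 0 0.4 0.1 0.015 0; 0 0 0.45 0.28 0.045 0'
python3 -m handwheel '0 0 0 0.19 0.03 0; 0 0 0 0.38 0.06 0; 0 0 0 0.57 0.09 0; 0 0 0 0.76 0.12 0; 0 0 0 0.95 0.15 0'
python3 -c "
from h import *
now();plan([.603,.304,.038],9.2,45.3,0)"
```

```text
t: 6.9
tool_pos: [0.6054, 0.2943, 0.1592]
orientation: [1.731, 2.033, -0.491]
force: [0.7, -0.3, -0.9]
opening: 0.0615
t: 7.4
tool_pos: [0.607, 0.2926, 0.161]
orientation: [-1.947, -2.273, -0.201]
force: [-0.4, -0.4, -1.6]
opening: 0.0615
grasp pt [0.6073 0.289  0.1794] jaw az 8.8 tilt 11.2 open 0.0615 F [-0.4 -0.4 -1.6] q [0.27 0.31 1.4  0.2  1.4  0.08] t 7.4
t 7.4 q [0.27 0.31 1.4  0.2  1.4  0.08] grasp now [0.6073 0.289  0.1794] shares [-0.02   0.082 -0.454] [0.748 0.13  0.013] min rows 4.0
```

```bash
python3 -m handwheel '0 0.02 -0.05 0.19 0.03 0; -0.01 0.04 -0.1 0.38 0.06 0; -0.02 0.06 -0.2 0.57 0.1 0; -0.02 0.082 -0.3 0.75 0.13 0.01; -0.02 0.082 -0.37 0.75 0.13 0.01'
python3 -m handwheel '0 0 0 0 0 0; 0 0 0 0 0 0'
python3 -c "
from h import *
now();plan([.603,.304,.038],9.2,45.3,0);snap('scene','s2')"
```

```text
t: 7.9
tool_pos: [0.597, 0.3142, 0.0414]
orientation: [-1.598, -1.86, -0.654]
force: [-0.9, -0.1, -1.0]
opening: 0.0613
t: 8.1
tool_pos: [0.6002, 0.3172, 0.0485]
orientation: [-1.596, -1.873, -0.658]
force: [0.4, 0.2, 0.4]
opening: 0.0615
grasp pt [0.6024 0.3041 0.0618] jaw az 9.2 tilt 45.1 open 0.0615 F [0.4 0.2 0.4] q [ 0.    0.54  1.54  0.8   1.33 -0.46] t 8.1
t 8.1 q [ 0.    0.54  1.54  0.8   1.33 -0.46] grasp now [0.6024 0.3041 0.0618] shares [ 0.002 -0.    -0.079] [ 0.006 -0.004 -0.   ] min rows 0.5
```

View pics/s2.png

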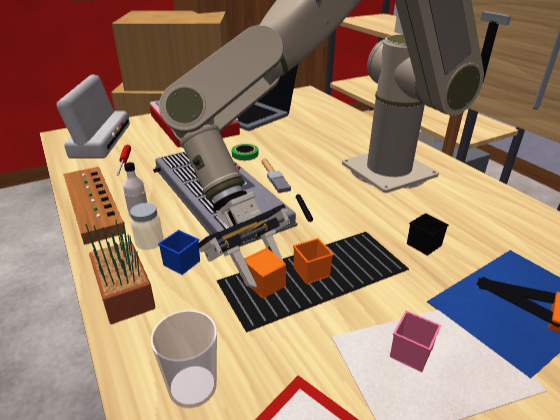

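```bash
python3 -m handwheel '0 0 -0.03 0 0 0; 0 0 -0.06 0 0 0; 0 0 -0.078 0 0 0; 0 0 -0.078 0 0 0; 0 0 -0.078 0 0 0'
python3 -c "
from h import *
now()"
```

```text
t: 8.65
tool_pos: [0.6001, 0.3174, 0.0249]
orientation: [-1.595, -1.874, -0.658]
force: [0.2, 0.6, -0.4]
opening: 0.0612
grasp pt [0.6022 0.3043 0.0381] jaw az 9.3 tilt 45.1 open 0.0612 F [ 0.2  0.6 -0.4] q [ 0.    0.57  1.53  0.81  1.3  -0.49] t 8.65
```

```bash
python3 -m handwheel '0 0 -0.004 0 0 0; 0 0 -0.007 0 0 0; 0 0 -0.007 0 0 0'
python3 -m handwheel '0 0 -0.004 0 0 0; 0 0 -0.006 0 0 0; 0 0 -0.006 0 0 0'
```

```text
t: 8.95
tool_pos: [0.6002, 0.3178, 0.0245]
orientation: [-1.593, -1.873, -0.66]
force: [-4.3, -1.0, 9.3]
opening: 0.0613
t: 9.25
tool_pos: [0.6003, 0.3181, 0.0243]
orientation: [-1.591, -1.873, -0.661]
force: [-9.1, -3.9, 19.5]
opening: 0.0612
```

```bash
python3 -m handwheel '0 0 0.008 0 0 0; 0 0 0.008 0 0 0; 0 0 0.008 0 0 0; 0 0 0.008 0 0 0; 0 0 0.008 0 0 0' -1
python3 -m handwheel '0 -0.07 0.07 0 0 0; 0.01 -0.14 0.14 0 0 0; 0.02 -0.21 0.21 0 0 0; 0.03 -0.28 0.28 0 0 0; 0.04 -0.36 0.4 0 0 0'
python3 -c "
from h import *
now();snap('wrist','w3');snap('scene','s3')"
```

```text
t: 9.75
tool_pos: [0.6001, 0.3172, 0.0231]
orientation: [-1.595, -1.873, -0.658]
force: [0.6, -0.2, -0.7]
opening: 0.0919
t: 10.25
tool_pos: [0.6106, 0.2087, 0.142]
orientation: [-1.595, -1.87, -0.655]
force: [0.5, -0.1, -0.6]
opening: 0.0932
grasp pt [0.6129 0.1956 0.1553] jaw az 9.3 tilt 45.1 open 0.0932 F [ 0.5 -0.1 -0.6] q [-0.16  0.44  1.48  0.73  1.55 -0.46] t 10.25
```

View pics/w3.png

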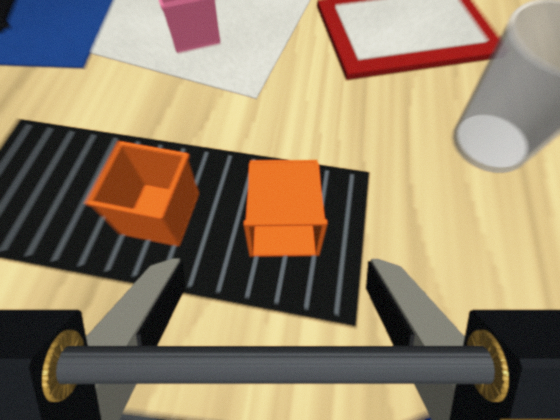

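View pics/s3.png

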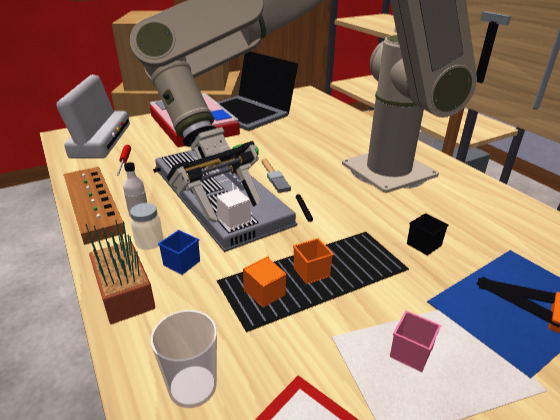

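```bash
cat >> h.py <<'E'
def tubs(cam='top',zmin=.05,zmax=.085,name='tt'):
    s,p,d=snap(cam,name); C=cloud(cam,d,s); hsv=cv2.cvtColor(p,cv2.COLOR_RGB2HSV)
    o=cv2.inRange(hsv,(3,150,60),(14,255,255))
    o=cv2.morphologyEx(o,cv2.MORPH_CLOSE,np.ones((5,5)))
    n,l,st,c=cv2.connectedComponentsWithStats(o)
    for i in range(1,n):
        if st[i,4]<150: continue
        Q=C[(l==i)&(d>0)]; Q=Q[(Q[:,2]>zmin)&(Q[:,2]<zmax)]
        if len(Q)>30 and np.ptp(Q[:,0])<.12: print(cam,c[i].round(),len(Q),rect(Q[:,:2])[1:],'z',np.round(np.median(Q[:,2]),4))
E
python3 -c "
from h import *
tubs();tubs('wrist')"
```

```text
top [218. 176.] 413 (array([601.1, 307.6]), array([64. , 64.5]), 9.617754936218262) z 0.065
top [220. 215.] 130 (array([481.8, 299.3]), array([64.5, 64. ]), 86.2774429321289) z 0.0669
wrist [143. 192.] 3365 (array([481.6, 298.4]), array([64.9, 65.1]), 86.74858856201172) z 0.0639
wrist [278. 208.] 4690 (array([601.7, 306.4]), array([63.7, 65. ]), 9.770735740661621) z 0.0651
```

View pics/tt.png

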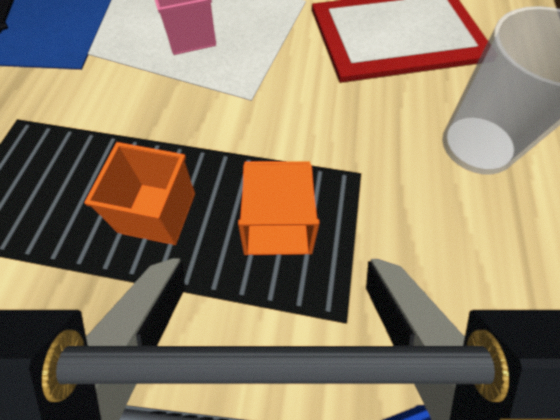

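```bash
python3 -m handwheel '0 0.05 0.12 -0.1 -0.015 0; 0 0.1 0.24 -0.29 -0.045 0; 0 0.18 0.36 -0.48 -0.075 0; 0 0.26 0.4 -0.67 -0.105 0; 0 0.34 0.4 -0.86 -0.135 0'
python3 -m handwheel '0 0.07 0 -0.19 -0.03 0; 0 0.14 0 -0.38 -0.06 0; 0 0.2 -0.05 -0.57 -0.09 0; 0 0.24 -0.1 -0.76 -0.12 0; 0 0.25 -0.15 -0.95 -0.15 0'
python3 -c "
from h import *
now();plan([.6014,.306,.036],9.6,-45,.12)"
```

```text
t: 10.95
tool_pos: [0.6135, 0.3131, 0.268]
orientation: [-1.988, -2.33, -0.106]
force: [1.2, 0.4, -0.8]
opening: 0.0933
t: 11.45
tool_pos: [0.6106, 0.3894, 0.217]
orientation: [1.681, 1.974, -0.571]
force: [0.9, -0.5, -0.8]
opening: 0.0928
grasp pt [0.6089 0.4006 0.232 ] jaw az 9.1 tilt -37.2 open 0.0928 F [ 0.9 -0.5 -0.8] q [ 0.76  0.88  0.64 -0.57  1.96  0.47] t 11.45
t 11.45 q [ 0.76  0.88  0.64 -0.57  1.96  0.47] grasp now [0.6089 0.4006 0.232 ] shares [-0.07  -0.043 -0.365] [-0.171 -0.034  0.012] min rows 2.2
```

```bash
python3 -m handwheel '-0.03 -0.02 -0.12 -0.08 -0.015 0; -0.06 -0.04 -0.24 -0.17 -0.03 0.01; -0.07 -0.043 -0.365 -0.17 -0.03 0.01; -0.07 -0.043 -0.365 -0.17 -0.03 0.01; -0.07 -0.043 -0.365 -0.17 -0.03 0.01'
python3 -c "
from h import *
now();plan([.6014,.306,.036],9.6,-45,0)"
```

```text
t: 11.95
tool_pos: [0.5903, 0.373, 0.1077]
orientation: [1.596, 1.884, -0.664]
force: [1.1, -0.6, 0.9]
opening: 0.0931
grasp pt [0.5882 0.3861 0.121 ] jaw az 9.3 tilt -44.7 open 0.0931 F [ 1.1 -0.6  0.9] q [ 0.8   0.96  0.78 -0.63  1.87  0.59] t 11.95
t 11.95 q [ 0.8   0.96  0.78 -0.63  1.87  0.59] grasp now [0.5882 0.3861 0.121 ] shares [ 0.044 -0.267 -0.283] [-0.005 -0.009  0.007] min rows 2.4
```

```bash
python3 -m handwheel '0.011 -0.067 -0.071 0 0 0; 0.022 -0.134 -0.142 0 0 0; 0.033 -0.2 -0.213 0 0 0; 0.044 -0.26 -0.275 0 -0.01 0.01; 0.044 -0.26 -0.275 0 -0.01 0.01'
python3 -m handwheel '0 0 0 0 0 0; 0 0 0 0 0 0'
python3 -c "
from h import *
now();snap('wrist','w4')"
python3 -m handwheel '0 0 0 0 0 0; 0 0 0 0 0 0; 0 0 0 0 0 0; 0 0 0 0 0 0; 0 0 0 0 0 0' 1 15
python3 -m handwheel '0 0 0 0 0 0; 0 0 0 0 0 0; 0 0 0 0 0 0'
python3 -c "
from h import *
now()"
```

```text
t: 12.45
tool_pos: [0.6051, 0.2929, 0.0272]
orientation: [1.594, 1.881, -0.65]
force: [-0.5, -0.5, -0.1]
opening: 0.0932
t: 12.65
tool_pos: [0.6061, 0.2974, 0.0299]
orientation: [1.594, 1.882, -0.642]
force: [0.4, 0.1, 0.2]
opening: 0.0928
grasp pt [0.6037 0.3104 0.0433] jaw az 9.7 tilt -44.5 open 0.0928 F [0.4 0.1 0.2] q [ 0.72  0.9   1.02 -0.65  1.67  0.64] t 12.65
t: 13.2
tool_pos: [0.6043, 0.2954, 0.0264]
orientation: [1.592, 1.883, -0.649]
force: [-0.6, 0.2, -0.4]
opening: 0.0605
t: 13.5
tool_pos: [0.6044, 0.2953, 0.0264]
orientation: [1.592, 1.883, -0.649]
force: [0.4, 0.3, -0.1]
opening: 0.0603
grasp pt [0.6021 0.3083 0.0398] jaw az 9.7 tilt -44.7 open 0.0603 F [ 0.4  0.3 -0.1] q [ 0.72  0.9   1.02 -0.65  1.66  0.64] t 13.5
```

View pics/w4.png

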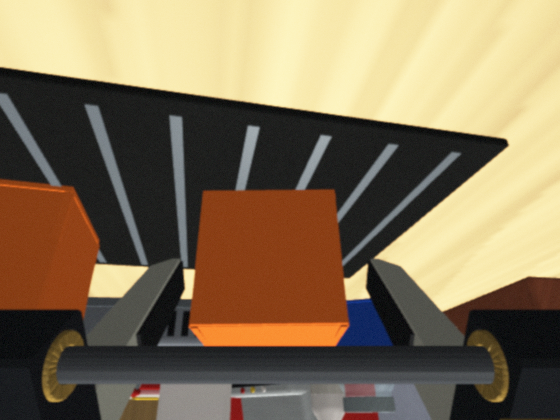

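```bash
python3 -m handwheel '0 0 0.12 0 0 0; 0 0 0.28 0 0 0; 0 0 0.44 0 0 0; 0 0 0.6 0.1 0.015 0; 0 0 0.75 0.28 0.045 0'
python3 -m handwheel '0 -0.1 0 0.19 0.03 0; -0.02 -0.2 0 0.38 0.06 0; -0.04 -0.3 0 0.57 0.09 0; -0.06 -0.42 0 0.76 0.12 0; -0.08 -0.56 0 0.95 0.15 0'
python3 -m handwheel '0 -0.1 0 0.19 0.03 0; 0 -0.2 0 0.38 0.06 0; 0 -0.3 0 0.57 0.08 0; -0.02 -0.4 0 0.7 0.09 0; -0.04 -0.4 0 0.7 0.09 0'
python3 -c "
from h import *
now();plan([.5687,-.0225,.13],3.2,45.3,0)"
```

```text
t: 14.0
tool_pos: [0.6029, 0.2969, 0.2507]
orientation: [1.722, 2.044, -0.487]
force: [0.9, 0.5, -0.9]
opening: 0.0604
t: 14.5
tool_pos: [0.5806, 0.127, 0.2538]
orientation: [-1.938, -2.283, -0.214]
force: [0.3, -0.7, -1.1]
opening: 0.0603
t: 15.0
tool_pos: [0.5671, 0.0016, 0.2474]
orientation: [-1.635, -1.898, -0.669]
force: [-0.8, 0.4, -1.6]
opening: 0.0602
grasp pt [ 0.5686 -0.0111  0.2611] jaw az 8.0 tilt 43.1 open 0.0602 F [-0.8  0.4 -1.6] q [-0.48  0.3   1.42  0.63  1.84 -0.59] t 15.0
t 15.0 q [-0.48  0.3   1.42  0.63  1.84 -0.59] grasp now [ 0.5686 -0.0111  0.2611] shares [ 0.003 -0.036 -0.435] [ 0.045  0.031 -0.107] min rows 2.6
```

```bash
python3 -m handwheel '0 -0.036 -0.1 0.045 0.03 -0.107; 0 -0.036 -0.2 0.045 0.03 -0.107; 0 -0.036 -0.3 0.045 0.03 -0.107; 0 -0.036 -0.435 0.045 0.03 -0.107; 0 -0.036 -0.435 0.045 0.03 -0.107'
python3 -c "
from h import *
snap('top','t4');snap('scene','s4');snap('wrist','w5');now();plan([.5687,-.0225,.074],3.2,45.3,0)"
```

```text
t: 15.5
tool_pos: [0.565, -0.0015, 0.116]
orientation: [-1.693, -1.806, -0.703]
force: [-0.1, 0.7, -0.5]
opening: 0.0605
grasp pt [ 0.5699 -0.0164  0.1363] jaw az 3.7 tilt 44.9 open 0.0603 F [ 0.6 -0.6 -0.6] q [-0.51  0.42  1.53  0.64  1.66 -0.68] t 15.65
t 15.65 q [-0.51  0.42  1.53  0.64  1.66 -0.68] grasp now [ 0.5699 -0.0164  0.1363] shares [-0.004 -0.02  -0.207] [ 0.007  0.012 -0.011] min rows 1.2
```

View pics/s4.png

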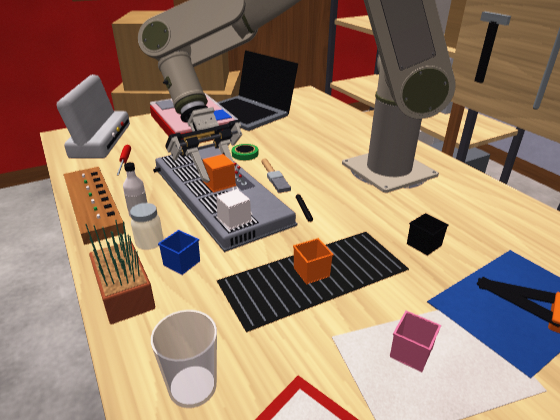

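View pics/w5.png

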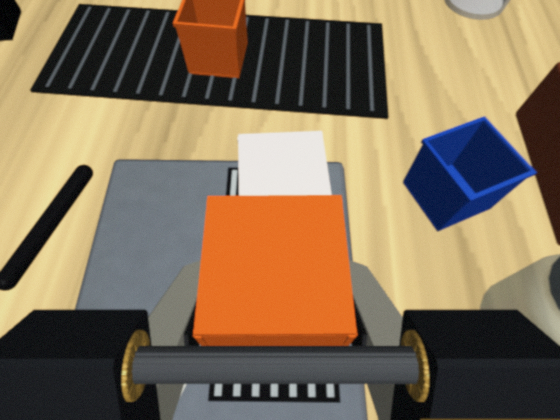

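```bash
python3 -m handwheel '0 -0.02 -0.05 0 0.01 -0.01; 0 -0.02 -0.1 0 0.01 -0.01; -0.004 -0.02 -0.14 0 0.01 -0.01; -0.004 -0.02 -0.15 0 0.01 -0.01; -0.004 -0.02 -0.15 0 0.01 -0.01'
python3 -c "
from h import *
now();plan([.5687,-.0225,.074],3.2,45.3,0);s=robot.read_state();z=s['tool_pos'][2];tubs('wrist',.07,.2,'w6');tubs('top',.07,.2,'t6')"
```

```text
t: 16.15
tool_pos: [0.5665, -0.0091, 0.075]
orientation: [-1.703, -1.8, -0.705]
force: [-0.0, 0.0, -1.2]
opening: 0.0602
grasp pt [ 0.5673 -0.0224  0.0883] jaw az 3.2 tilt 45.1 open 0.0602 F [-0.   0.  -1.2] q [-0.52  0.49  1.54  0.63  1.6  -0.72] t 16.15
t 16.15 q [-0.52  0.49  1.54  0.63  1.6  -0.72] grasp now [ 0.5673 -0.0224  0.0883] shares [ 0.005 -0.    -0.048] [ 0.005 -0.002 -0.   ] min rows 0.3
wrist [274. 273.] 22427 (array([569.7, -16.7]), array([67.8, 60. ]), 3.3768393993377686) z 0.1191
top [323. 184.] 440 (array([569.5, -15.6]), array([65.5, 59.1]), 3.216653823852539) z 0.1195
top [220. 215.] 36 (array([481.8, 299.4]), array([63.7, 61.4]), 88.7289810180664) z 0.0715
```

```bash
python3 -m handwheel '0 0 -0.02 0 0 0; 0 0 -0.035 0 0 0; 0 0 -0.045 0 0 0; 0 0 -0.045 0 0 0; 0 0 -0.045 0 0 0'
python3 -m handwheel '0 0 -0.004 0 0 0; 0 0 -0.005 0 0 0; 0 0 -0.005 0 0 0'
```

```text
t: 16.75
tool_pos: [0.5672, -0.0094, 0.0624]
orientation: [-1.703, -1.802, -0.706]
force: [0.4, -0.5, -1.1]
opening: 0.0601
t: 17.05
tool_pos: [0.5675, -0.0096, 0.0613]
orientation: [-1.704, -1.802, -0.706]
force: [0.1, -0.0, 1.5]
opening: 0.0604
```

```bash
python3 -m handwheel '0 0 -0.004 0 0 0; 0 0 -0.004 0 0 0; 0 0 -0.004 0 0 0'
python3 -m handwheel '0 0 0 0 0 0; 0 0 0 0 0 0; 0 0 0 0 0 0; 0 0 0 0 0 0; 0 0 0 0 0 0' -0.7
python3 -m handwheel '0 -0.05 0.05 0 0 0; 0 -0.12 0.12 0 0 0; 0 -0.2 0.2 0 0 0; 0.01 -0.3 0.3 0 0 0; 0.01 -0.4 0.45 0 0 0'
python3 -c "
from h import *
now();tubs('wrist',.07,.2,'w7');tubs('top',.06,.2,'t7')"
```

```text
t: 17.35
tool_pos: [0.5676, -0.0098, 0.0607]
orientation: [-1.704, -1.803, -0.707]
force: [-1.1, -3.3, 5.0]
opening: 0.0603
t: 17.85
tool_pos: [0.5671, -0.0093, 0.0596]
orientation: [-1.703, -1.802, -0.706]
force: [-0.2, 0.5, 0.0]
opening: 0.0791
t: 18.35
tool_pos: [0.5693, -0.1275, 0.1908]
orientation: [-1.702, -1.799, -0.704]
force: [0.9, -0.8, 1.2]
opening: 0.0791
grasp pt [ 0.57   -0.1408  0.2041] jaw az 3.2 tilt 45.1 open 0.0791 F [ 0.9 -0.8  1.2] q [-0.67  0.5   1.29  0.59  1.88 -0.7 ] t 18.35
wrist [527. 124.] 814 (array([820.1, 153.9]), array([ 42.6, 159.4]), 13.650541305541992) z 0.0712
wrist [281. 203.] 5073 (array([567.6, -19.2]), array([59. , 60.6]), 4.1574296951293945) z 0.1045
wrist [546. 282.] 31 (array([ 749.3, -116.3]), array([8.3, 1.2]), 49.75554656982422) z 0.139
top [323. 185.] 445 (array([567.1, -16.9]), array([59.4, 60. ]), 3.6420061588287354) z 0.1039
top [220. 215.] 111 (array([481.7, 299.2]), array([65. , 63.7]), 86.24658966064453) z 0.0682
```

View pics/w7.png

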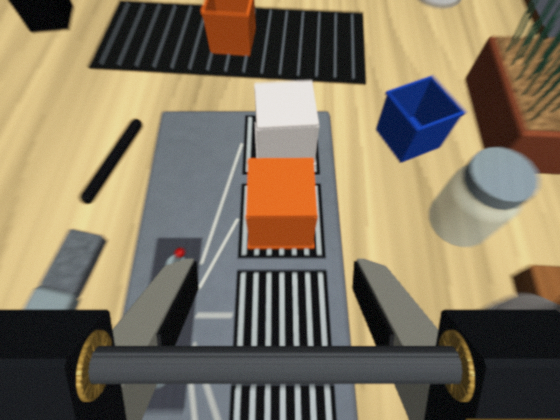

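```bash
python3 -m handwheel '0 0.05 0.12 -0.1 0 0; 0 0.12 0.24 -0.29 -0.02 0; 0 0.24 0.33 -0.48 -0.03 0; 0 0.38 0.33 -0.67 -0.04 0; 0 0.53 0.33 -0.86 -0.05 0' -1
python3 -m handwheel '-0.04 0.15 0 -0.19 0 -0.02; -0.08 0.3 0 -0.38 0 -0.04; -0.12 0.45 0 -0.57 0 -0.08; -0.16 0.6 0 -0.76 0 -0.12; -0.2 0.75 0 -0.95 0 -0.15'
python3 -c "
from h import *
now();plan([.4817,.2992,.038],-3.7,-45,.12)"
```

```text
t: 18.95
tool_pos: [0.5712, 0.0317, 0.2933]
orientation: [-2.109, -2.229, -0.121]
force: [1.7, -0.5, -2.0]
opening: 0.093
t: 19.45
tool_pos: [0.5092, 0.2589, 0.292]
orientation: [1.935, 1.819, -0.599]
force: [2.3, 0.5, 0.3]
opening: 0.0929
grasp pt [0.5097 0.2697 0.3075] jaw az -3.4 tilt -34.8 open 0.0929 F [2.3 0.5 0.3] q [ 0.67  0.41  1.15 -0.49  1.97  0.63] t 19.45
t 19.45 q [ 0.67  0.41  1.15 -0.49  1.97  0.63] grasp now [0.5097 0.2697 0.3075] shares [-0.076  0.372 -0.608] [-0.225  0.024 -0.008] min rows 4.3
```

```bash
python3 -m handwheel '-0.02 0.1 -0.1 -0.1 0 0; -0.04 0.22 -0.2 -0.2 0.02 0; -0.07 0.34 -0.34 -0.225 0.02 0; -0.076 0.372 -0.48 -0.225 0.02 0; -0.076 0.372 -0.6 -0.225 0.02 0'
python3 -m handwheel '0 0 0 0 0 0; 0 0 0 0 0 0'
python3 -c "
from h import *
now();plan([.4817,.2992,.038],-3.7,-45,0)
tubs('wrist',.05,.085,'w8')"
```

```text
t: 19.95
tool_pos: [0.485, 0.3696, 0.1055]
orientation: [1.817, 1.722, -0.757]
force: [-0.9, -0.8, -0.6]
opening: 0.0929
t: 20.15
tool_pos: [0.487, 0.3671, 0.1102]
orientation: [1.821, 1.718, -0.756]
force: [0.2, -0.3, 0.4]
opening: 0.0929
grasp pt [0.4878 0.3804 0.1236] jaw az -3.4 tilt -44.9 open 0.0929 F [ 0.2 -0.3  0.4] q [ 0.83  0.86  0.93 -0.5   1.97  0.85] t 20.15
t 20.15 q [ 0.83  0.86  0.93 -0.5   1.97  0.85] grasp now [0.4878 0.3804 0.1236] shares [-0.02  -0.271 -0.285] [-0.003 -0.005 -0.006] min rows 2.4
wrist [274. 210.] 4529 (array([481.5, 299.3]), array([66.2, 63.9]), 87.04393768310547) z 0.061
wrist [549. 288.] 54 (array([814.6,  86.9]), array([ 2.1, 13. ]), 9.231866836547852) z 0.0559
wrist [326. 326.] 115 (array([537.3, -12.8]), array([50.9,  6.4]), 87.05216217041016) z 0.0684
```

View pics/w8.png

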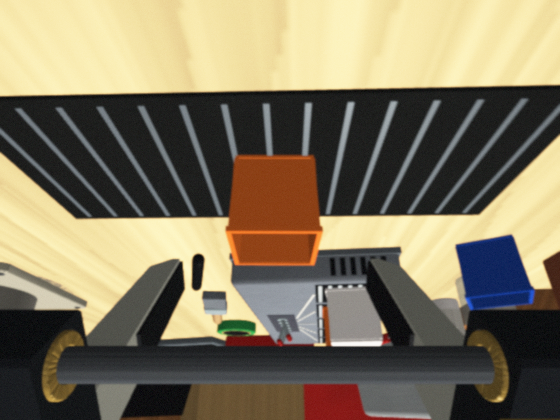

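Tub B sits upright between the jaws, at about (275,205). I'll advance and grip it.

```bash
python3 -m handwheel '-0.005 -0.067 -0.07 0 0 0; -0.01 -0.134 -0.14 0 0 0; -0.015 -0.2 -0.21 0 0 0; -0.02 -0.271 -0.285 0 0 0; -0.02 -0.271 -0.285 0 0 0'
python3 -m handwheel '0 0 0 0 0 0; 0 0 0 0 0 0'
python3 -c "
from h import *
now();snap('wrist','w9')"
python3 -m handwheel '0 0 0 0 0 0; 0 0 0 0 0 0; 0 0 0 0 0 0; 0 0 0 0 0 0; 0 0 0 0 0 0' 1 15
python3 -m handwheel '0 0 0 0 0 0; 0 0 0 0 0 0; 0 0 0 0 0 0'
python3 -c "
from h import *
now()"
```

```text
t: 20.7
tool_pos: [0.4813, 0.2836, 0.0252]
orientation: [1.824, 1.716, -0.756]
force: [0.3, -0.9, -0.5]
opening: 0.0929
t: 20.9
tool_pos: [0.4832, 0.2884, 0.0279]
orientation: [1.825, 1.718, -0.746]
force: [-0.1, -0.2, 0.0]
opening: 0.093
grasp pt [0.484  0.3015 0.0413] jaw az -3.4 tilt -44.5 open 0.093 F [-0.1 -0.2  0. ] q [ 0.77  0.79  1.2  -0.5   1.75  0.89] t 20.9
t: 21.45
tool_pos: [0.4814, 0.2864, 0.0247]
orientation: [1.822, 1.718, -0.754]
force: [-0.1, -0.2, 0.2]
opening: 0.0614
t: 21.75
tool_pos: [0.4814, 0.2864, 0.0248]
orientation: [1.822, 1.718, -0.754]
force: [-1.0, -0.2, 0.1]
opening: 0.0616
grasp pt [0.4822 0.2996 0.0381] jaw az -3.4 tilt -44.8 open 0.0616 F [-1.  -0.2  0.1] q [ 0.77  0.79  1.2  -0.5   1.75  0.89] t 21.75
```

```bash
python3 -m handwheel '0 0 0.1 0 0 0; 0 0 0.2 0 0 0; 0 0 0.3 0 0 0; 0 0 0.4 0.1 -0.006 0; 0 0 0.45 0.28 -0.017 0'
python3 -m handwheel '0 0 0 0.19 -0.01 0; 0 0 0 0.38 -0.02 0; 0 0 0 0.57 -0.03 0; 0 0 0 0.76 -0.045 0; 0 0 0 0.95 -0.06 0'
python3 -c "
from h import *
now();plan([.482,.303,.06],-3.7,45.3,0)"
```

```text
t: 22.25
tool_pos: [0.4814, 0.2878, 0.1604]
orientation: [1.965, 1.857, -0.566]
force: [-0.4, -0.1, -1.0]
opening: 0.0613
t: 22.75
tool_pos: [0.4823, 0.2866, 0.1617]
orientation: [-2.186, -2.062, -0.217]
force: [-0.2, 0.0, -1.7]
opening: 0.0617
grasp pt [0.482  0.283  0.1801] jaw az -3.4 tilt 11.1 open 0.0617 F [-0.2  0.  -1.7] q [ 0.32 -0.04  1.78  0.18  1.33  0.35] t 22.75
t 22.75 q [ 0.32 -0.04  1.78  0.18  1.33  0.35] grasp now [0.482  0.283  0.1801] shares [ 0.002  0.099 -0.383] [ 0.76  -0.041 -0.005] min rows 4.0
```

```bash
python3 -m handwheel '0 0.02 -0.05 0.19 -0.01 0; 0 0.04 -0.1 0.38 -0.02 0; 0 0.07 -0.2 0.57 -0.03 0; 0 0.1 -0.3 0.76 -0.04 0; 0 0.1 -0.37 0.76 -0.04 0'
python3 -m handwheel '0 0 0 0 0 0; 0 0 0 0 0 0'
python3 -c "
from h import *
now();plan([.482,.303,.038],-3.7,45.3,0);snap('scene','s9')"
```

```text
t: 23.25
tool_pos: [0.4788, 0.3147, 0.0446]
orientation: [-1.82, -1.705, -0.748]
force: [-0.8, 0.1, -1.5]
opening: 0.0616
t: 23.45
tool_pos: [0.4816, 0.3163, 0.0493]
orientation: [-1.819, -1.714, -0.748]
force: [-0.5, -0.3, -0.4]
opening: 0.0617
grasp pt [0.4809 0.303  0.0626] jaw az -3.3 tilt 44.9 open 0.0617 F [-0.5 -0.3 -0.4] q [-0.    0.13  2.05  0.9   1.12 -0.42] t 23.45
t 23.45 q [-0.    0.13  2.05  0.9   1.12 -0.42] grasp now [0.4809 0.303  0.0626] shares [ 0.004  0.    -0.082] [ 0.008 -0.005 -0.008] min rows 0.5
```

View pics/s9.png

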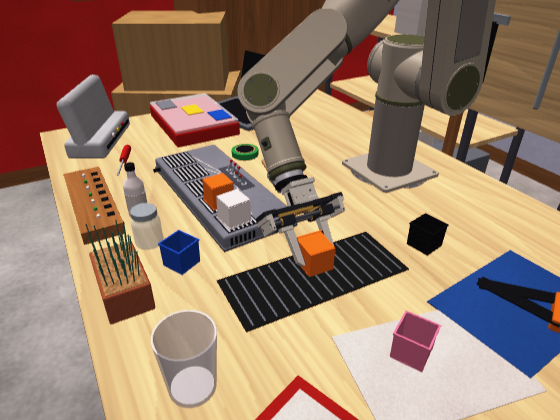

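```bash
python3 -m handwheel '0 0 -0.03 0 0 0; 0 0 -0.06 0 0 0; 0 0 -0.08 0 0 0; 0 0 -0.08 0 0 0; 0 0 -0.08 0 0 0'
python3 -m handwheel '0 0 -0.004 0 0 0; 0 0 -0.006 0 0 0; 0 0 -0.006 0 0 0'
```

```text
t: 24.0
tool_pos: [0.4812, 0.3165, 0.0246]
orientation: [-1.818, -1.714, -0.748]
force: [0.2, 0.2, -0.5]
opening: 0.0615
t: 24.3
tool_pos: [0.4815, 0.3163, 0.0231]
orientation: [-1.818, -1.714, -0.749]
force: [0.7, -0.6, -0.7]
opening: 0.0615
```

```bash
python3 -m handwheel '0 0 -0.004 0 0 0; 0 0 -0.006 0 0 0; 0 0 -0.006 0 0 0'
python3 -m handwheel '0 0 -0.003 0 0 0; 0 0 -0.004 0 0 0; 0 0 -0.004 0 0 0'
```

```text
t: 24.6
tool_pos: [0.4817, 0.317, 0.0226]
orientation: [-1.816, -1.714, -0.751]
force: [-4.3, -0.5, 9.0]
opening: 0.0615
t: 24.9
tool_pos: [0.4817, 0.3172, 0.0223]
orientation: [-1.815, -1.714, -0.751]
force: [-9.0, -4.4, 17.8]
opening: 0.0612
```

```bash
python3 -m handwheel '0 0 0.006 0 0 0; 0 0 0.006 0 0 0; 0 0 0.006 0 0 0; 0 0 0.006 0 0 0; 0 0 0.006 0 0 0' -1
python3 -m handwheel '0 -0.07 0.07 0 0 0; 0 -0.14 0.14 0 0 0; 0 -0.21 0.21 0 0 0; 0 -0.28 0.28 0 0 0; 0 -0.34 0.4 0 0 0'
python3 -c "
from h import *
now();tubs('wrist',.05,.085,'w10');tubs('top',.05,.085,'t10')"
```

```text
t: 25.4
tool_pos: [0.4813, 0.3164, 0.0216]
orientation: [-1.819, -1.714, -0.749]
force: [-0.7, -0.2, 0.6]
opening: 0.0921
t: 25.9
tool_pos: [0.4799, 0.2135, 0.1408]
orientation: [-1.819, -1.711, -0.745]
force: [0.7, -0.4, 0.4]
opening: 0.0929
grasp pt [0.4792 0.2003 0.1541] jaw az -3.3 tilt 44.9 open 0.0929 F [ 0.7 -0.4  0.4] q [-0.22 -0.04  2.03  0.78  1.4  -0.4 ] t 25.9
wrist [271. 212.] 5047 (array([480.9, 305.5]), array([65.4, 63.8]), 86.77568054199219) z 0.065
top [219. 215.] 412 (array([481.5, 306.4]), array([63.9, 62.4]), 85.18697357177734) z 0.0656
```

View pics/w10.png

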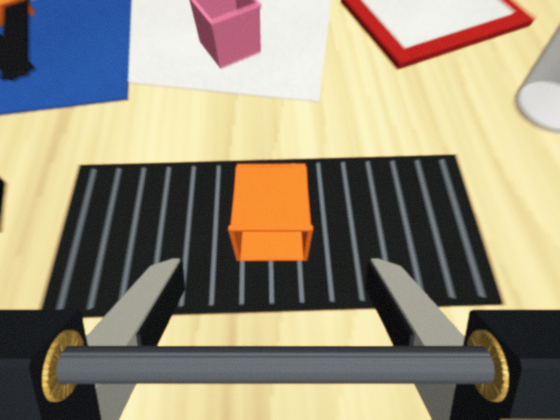

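```bash
python3 -m handwheel '0 0.05 0.12 -0.1 0.006 0; 0 0.1 0.24 -0.29 0.018 0; 0 0.18 0.36 -0.48 0.03 0; 0 0.26 0.4 -0.67 0.04 0; 0 0.34 0.4 -0.86 0.05 0'
python3 -m handwheel '0 0.07 0 -0.19 0.01 0; 0 0.14 0 -0.38 0.02 0; 0 0.2 -0.05 -0.57 0.03 0; 0 0.23 -0.1 -0.76 0.045 0; 0 0.23 -0.15 -0.95 0.06 0'
python3 -c "
from h import *
now();plan([.4812,.3075,.037],-4,-45,.12)"
```

```text
t: 26.5
tool_pos: [0.4836, 0.3183, 0.2674]
orientation: [-2.237, -2.105, -0.128]
force: [1.0, -0.0, 0.2]
opening: 0.0931
t: 27.0
tool_pos: [0.4806, 0.3878, 0.2162]
orientation: [1.912, 1.804, -0.641]
force: [-0.1, 0.3, 0.1]
opening: 0.0932
grasp pt [0.4813 0.3991 0.2313] jaw az -3.4 tilt -36.9 open 0.0932 F [-0.1  0.3  0.1] q [ 0.83  0.7   0.91 -0.43  2.02  0.79] t 27.0
t 27.0 q [ 0.83  0.7   0.91 -0.43  2.02  0.79] grasp now [0.4813 0.3991 0.2313] shares [ 0.019 -0.03  -0.359] [-0.18   0.008 -0.013] min rows 2.2
```

```bash
python3 -m handwheel '0.005 -0.01 -0.12 -0.08 0 0; 0.01 -0.02 -0.24 -0.18 0.01 -0.01; 0.018 -0.03 -0.359 -0.18 0.01 -0.01; 0.018 -0.03 -0.359 -0.18 0.01 -0.01; 0.018 -0.03 -0.359 -0.18 0.01 -0.01'
python3 -c "
from h import *
now();plan([.4812,.3075,.037],-4,-45,0)"
```

```text
t: 27.5
tool_pos: [0.4863, 0.376, 0.1088]
orientation: [1.831, 1.709, -0.76]
force: [-1.1, 0.2, 1.3]
opening: 0.093
grasp pt [0.4873 0.3892 0.1221] jaw az -4.0 tilt -44.9 open 0.093 F [-1.1  0.2  1.3] q [ 0.84  0.89  0.89 -0.49  1.98  0.86] t 27.5
t 27.5 q [ 0.84  0.89  0.89 -0.49  1.98  0.86] grasp now [0.4873 0.3892 0.1221] shares [-0.02  -0.273 -0.284] [-0.003 -0.005  0.001] min rows 2.4
```

```bash
python3 -m handwheel '-0.005 -0.067 -0.07 0 0 0; -0.01 -0.134 -0.14 0 0 0; -0.015 -0.2 -0.21 0 0 0; -0.02 -0.271 -0.282 0 0 0; -0.02 -0.271 -0.282 0 0 0'
python3 -m handwheel '0 0 0 0 0 0; 0 0 0 0 0 0'
python3 -c "
from h import *
now();snap('wrist','w11')"
python3 -m handwheel '0 0 0 0 0 0; 0 0 0 0 0 0; 0 0 0 0 0 0; 0 0 0 0 0 0; 0 0 0 0 0 0' 1 15
python3 -m handwheel '0 0 0 0 0 0; 0 0 0 0 0 0; 0 0 0 0 0 0'
python3 -c "
from h import *
now()"
```

```text
t: 28.0
tool_pos: [0.4808, 0.2931, 0.0254]
orientation: [1.834, 1.708, -0.759]
force: [0.0, -0.6, -0.4]
opening: 0.0927
t: 28.2
tool_pos: [0.4826, 0.2974, 0.0278]
orientation: [1.835, 1.71, -0.75]
force: [-0.8, -0.6, 0.3]
opening: 0.0927
grasp pt [0.4835 0.3105 0.0412] jaw az -4.0 tilt -44.5 open 0.0927 F [-0.8 -0.6  0.3] q [ 0.77  0.81  1.17 -0.5   1.77  0.9 ] t 28.2
t: 28.75
tool_pos: [0.4807, 0.2951, 0.0244]
orientation: [1.832, 1.709, -0.758]
force: [-0.1, 0.4, -0.2]
opening: 0.0607
t: 29.05
tool_pos: [0.4808, 0.295, 0.0244]
orientation: [1.833, 1.709, -0.758]
force: [-0.9, -0.6, -0.3]
opening: 0.06
grasp pt [0.4818 0.3082 0.0378] jaw az -4.0 tilt -44.8 open 0.06 F [-0.9 -0.6 -0.3] q [ 0.77  0.81  1.17 -0.5   1.77  0.9 ] t 29.05
```

View pics/w11.png

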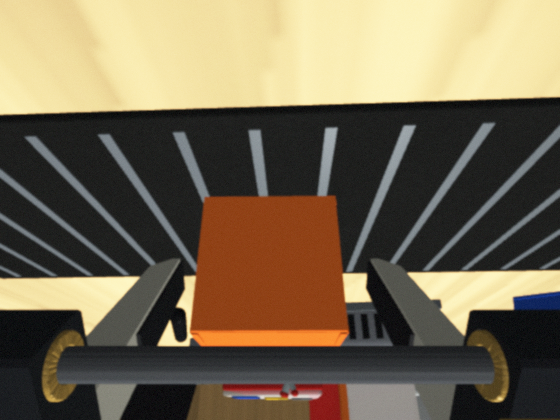

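```bash
python3 -m handwheel '0 0 0.14 0 0 0; 0 0 0.3 0 0 0; 0 0 0.46 0 0 0; 0 -0.05 0.62 0.1 -0.007 0; 0.02 -0.1 0.78 0.28 -0.02 0'
python3 -m handwheel '0.03 -0.12 0 0.19 -0.01 0.02; 0.06 -0.26 0 0.38 -0.02 0.04; 0.1 -0.42 0 0.57 -0.03 0.06; 0.14 -0.58 0 0.76 -0.04 0.08; 0.17 -0.74 0 0.95 -0.05 0.1'
python3 -m handwheel '0.03 -0.15 0 0.15 0 0.02; 0.06 -0.3 0 0.3 0 0.04; 0.09 -0.45 0 0.45 0 0.05; 0.11 -0.6 0 0.6 0 0.06; 0.13 -0.76 0 0.75 0 0.06'
python3 -c "
from h import *
now();plan([.5847,-.31,.13],3.2,45.3,0)"
```

```text
t: 29.55
tool_pos: [0.4854, 0.2661, 0.2564]
orientation: [1.973, 1.85, -0.575]
force: [2.0, 0.1, -0.8]
opening: 0.0605
t: 30.05
tool_pos: [0.5351, 0.0574, 0.259]
orientation: [-2.151, -2.161, -0.161]
force: [1.4, 0.1, -1.6]
opening: 0.0602
t: 30.55
tool_pos: [0.5735, -0.1715, 0.2581]
orientation: [-1.754, -1.848, -0.69]
force: [1.6, 0.5, -0.2]
opening: 0.0601
grasp pt [ 0.5737 -0.184   0.2721] jaw az 2.5 tilt 41.5 open 0.0601 F [ 1.6  0.5 -0.2] q [-0.7   0.47  1.18  0.57  1.95 -0.66] t 30.55
t 30.55 q [-0.7   0.47  1.18  0.57  1.95 -0.66] grasp now [ 0.5737 -0.184   0.2721] shares [ 0.035 -0.417 -0.471] [0.082 0.034 0.017] min rows 3.8
```

```bash
python3 -m handwheel '0.01 -0.1 -0.03 0.04 0.02 0.01; 0.02 -0.2 -0.08 0.08 0.034 0.017; 0.03 -0.3 -0.15 0.08 0.034 0.017; 0.035 -0.417 -0.25 0.08 0.034 0.017; 0.035 -0.417 -0.38 0.08 0.034 0.017'
python3 -m handwheel '0 0 -0.05 0 0 0; 0 0 -0.09 0 0 0; 0 0 -0.09 0 0 0'
python3 -c "
from h import *
now();plan([.5847,-.31,.09],3.2,45.3,0);tubs('wrist',.07,.25,'w12');tubs('top',.07,.25,'t12')
snap('scene','s12')"
```

```text
t: 31.05
tool_pos: [0.5837, -0.299, 0.1418]
orientation: [-1.709, -1.8, -0.703]
force: [0.5, 0.8, -1.5]
opening: 0.0599
t: 31.35
tool_pos: [0.5838, -0.2928, 0.1153]
orientation: [-1.702, -1.798, -0.702]
force: [0.2, -0.4, -0.4]
opening: 0.0605
grasp pt [ 0.5846 -0.3061  0.1286] jaw az 3.3 tilt 45.1 open 0.0605 F [ 0.2 -0.4 -0.4] q [-0.81  0.9   0.87  0.52  1.98 -0.81] t 31.35
t 31.35 q [-0.81  0.9   0.87  0.52  1.98 -0.81] grasp now [ 0.5846 -0.3061  0.1286] shares [ 0.    -0.013 -0.128] [ 0.005 -0.006 -0.002] min rows 0.8
wrist [275.  32.] 2590 (array([569.8, -46.5]), array([59.2,  7.6]), 3.893958806991577) z 0.0901
wrist [274. 276.] 21615 (array([ 586.5, -302.5]), array([66.5, 59.5]), 2.94638729095459) z 0.1581
top [422. 175.] 565 (array([ 584.9, -300.1]), array([62.1, 58.9]), 5.1823625564575195) z 0.1581
top [323. 185.] 427 (array([567.2, -17.1]), array([59.5, 59.6]), 3.4715383052825928) z 0.1043
```

View pics/s12.png

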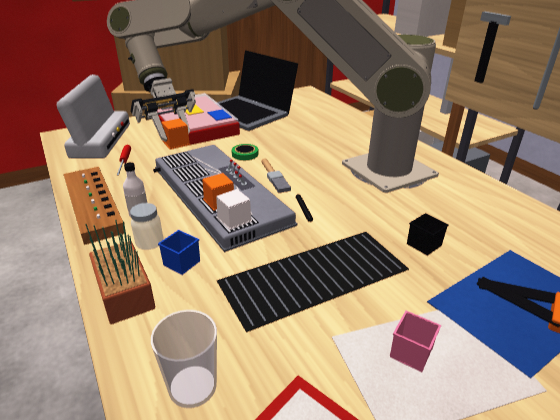

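View pics/t12.png

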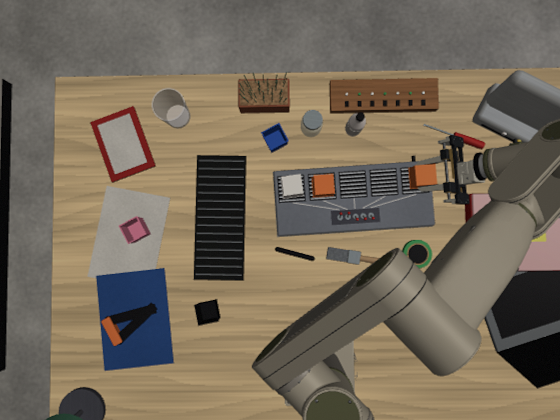

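```bash
python3 -c "
from h import *
d=np.load('pics/top0_d.npy');C=cloud('top',d);C[d<=0]=np.nan
m=(C[...,1]<-.37)&(C[...,1]>-.75)&(C[...,0]>.4)&(C[...,0]<.8)
for y in np.arange(-.37,-.7,-.03):
  print(round(y,2),[round(float(np.nanmax(np.where((abs(C[...,1]-y)<.015)&(abs(C[...,0]-x)<.02),C[...,2],0))),3) for x in (.42,.46,.5,.54,.58,.62,.66,.7,.74,.78)])
"
```

```text
-0.37 [0.007, 0.044, 0.043, 0.042, 0.038, 0.033, 0.008, 0.007, 0.021, 0.02]
-0.4 [0.009, 0.009, 0.007, 0.008, 0.007, 0.007, 0.007, 0.007, 0.02, 0.008]
-0.43 [0.009, 0.009, 0.007, 0.006, 0.007, 0.009, 0.009, 0.024, 0.025, 0.007]
-0.46 [0.068, 0.07, 0.066, 0.068, 0.006, 0.011, 0.011, 0.029, 0.029, 0.008]
-0.49 [0.07, 0.068, 0.071, 0.067, 0.007, 0.008, 0.008, 0.035, 0.027, 0.061]
-0.52 [0.07, 0.068, 0.07, 0.072, 0.008, 0.008, 0.009, 0.031, 0.055, 0.068]
-0.55 [0.068, 0.07, 0.069, 0.066, 0.008, 0.009, 0.006, 0.01, 0.066, 0.088]
-0.58 [0.072, 0.07, 0.07, 0.069, 0.007, 0.008, 0.007, 0.051, 0.066, 0.163]
-0.61 [0.072, 0.07, 0.069, 0.069, 0.006, 0.006, 0.009, 0.064, 0.068, 0.199]
-0.64 [0.073, 0.07, 0.067, 0.072, 0.006, 0.009, 0.008, 0.066, 0.132, 0.205]
-0.67 [0.074, 0.07, 0.068, 0.067, 0.006, 0.005, 0.059, 0.066, 0.175, 0.2]
```

```bash
python3 -m handwheel '0 -0.008 -0.05 0 0 0; 0 -0.008 -0.1 0 0 0; 0 -0.008 -0.14 0 0 0; 0 -0.008 -0.16 0 0 0; 0 -0.008 -0.16 0 0 0'
python3 -m handwheel '0 0 0 0 0 0'
python3 -c "
from h import *
now();tubs('wrist',.07,.25,'w13')"
```

```text
t: 32.0
tool_pos: [0.5832, -0.2956, 0.0659]
orientation: [-1.702, -1.796, -0.702]
force: [-0.2, -1.0, -0.6]
opening: 0.0605
t: 32.1
tool_pos: [0.584, -0.2963, 0.0678]
orientation: [-1.703, -1.799, -0.703]
force: [0.5, 0.3, -0.4]
opening: 0.0608
grasp pt [ 0.5848 -0.3096  0.0811] jaw az 3.2 tilt 45.0 open 0.0608 F [ 0.5  0.3 -0.4] q [-0.82  0.95  0.87  0.51  1.93 -0.84] t 32.1
wrist [274. 275.] 21601 (array([ 586.6, -305.8]), array([66.6, 59.5]), 3.097789764404297) z 0.1107
```

```bash
python3 -m handwheel '0 0 -0.01 0 0 0; 0 0 -0.017 0 0 0; 0 0 -0.02 0 0 0; 0 0 -0.02 0 0 0'
python3 -m handwheel '0 0 -0.003 0 0 0; 0 0 -0.005 0 0 0; 0 0 -0.005 0 0 0'
```

```text
t: 32.55
tool_pos: [0.5842, -0.2967, 0.0626]
orientation: [-1.704, -1.8, -0.703]
force: [0.9, -0.7, 2.7]
opening: 0.0603
t: 32.85
tool_pos: [0.5844, -0.2971, 0.0619]
orientation: [-1.704, -1.801, -0.703]
force: [-0.7, -3.2, 6.2]
opening: 0.0604
```

```bash
python3 -m handwheel '0 0 0 0 0 0; 0 0 0 0 0 0; 0 0 0 0 0 0; 0 0 0 0 0 0; 0 0 0 0 0 0' -0.7
python3 -m handwheel '0 -0.05 0.05 0 0 0; 0 -0.12 0.12 0 0 0; 0 -0.18 0.2 0 0 0; 0 -0.2 0.3 0 0 0; 0 -0.2 0.45 0 0 0'
python3 -c "
from h import *
now();tubs('wrist',.07,.25,'w14');tubs('top',.07,.25,'t14')"
```

```text
t: 33.35
tool_pos: [0.584, -0.2963, 0.0602]
orientation: [-1.703, -1.799, -0.702]
force: [0.0, -0.2, 0.7]
opening: 0.0784
t: 33.85
tool_pos: [0.5828, -0.3568, 0.1933]
orientation: [-1.703, -1.794, -0.702]
force: [0.7, -0.8, 0.5]
opening: 0.0789
grasp pt [ 0.5837 -0.3701  0.2065] jaw az 3.1 tilt 45.2 open 0.0789 F [ 0.7 -0.8  0.5] q [-0.86  1.    0.57  0.55  2.18 -0.74] t 33.85
wrist [279.  42.] 2944 (array([568.3,   6. ]), array([ 59.8, 114.9]), 0.9880631566047668) z 0.1039
wrist [495.  19.] 253 (array([859.5,  84.9]), array([84.3, 11.7]), 2.484410524368286) z 0.071
wrist [282. 263.] 5948 (array([ 584.9, -307.8]), array([59.3, 60.1]), 3.1108615398406982) z 0.1046
top [418. 178.] 464 (array([ 584.5, -304.3]), array([60.3, 58.1]), 2.8642754554748535) z 0.1033
top [323. 185.] 428 (array([567. , -16.8]), array([60. , 58.8]), 3.2361202239990234) z 0.1042
```

View pics/w14.png

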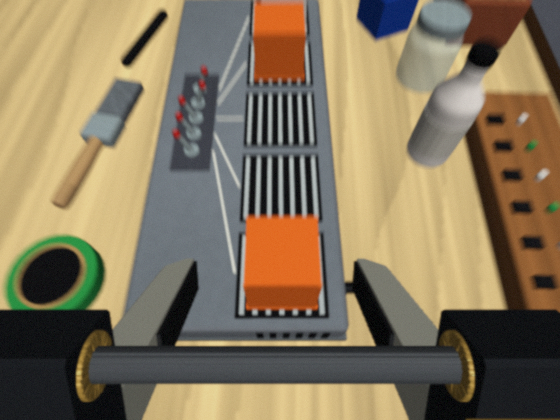

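```bash
cat >> h.py <<'E'
th=np.arctan2(27.3,490);O=np.array([.574,-.1124]);Rm=np.array([[np.cos(th),-np.sin(th)],[np.sin(th),np.cos(th)]])
def dry(x,y): return O+Rm@np.array([x,y])
def tips(cam,name):
    s,p,d=snap(cam,name); hsv=cv2.cvtColor(p,cv2.COLOR_RGB2HSV)
    r=cv2.inRange(hsv,(0,180,90),(3,255,255))|cv2.inRange(hsv,(174,180,90),(180,255,255))
    n,l,st,c=cv2.connectedComponentsWithStats(r)
    for i in range(5):
        for on in (0,1):
            x=-100+(1 if on else -1)*30*np.sin(.35); P=np.r_[dry(x/1000,(48-24*i)/1000),.041+.03*np.cos(.35)]
            print('sw',i+1,'on ' if on else 'off',np.round(P,4),'pix',proj(cam,P,s).round(1)[0])
    a=proj(cam,np.r_[dry(-.1,0),.069],s)[0]
    for i in range(1,n):
        if st[i,4]>3 and np.linalg.norm(c[i]-a)<130: print('red',c[i].round(1),st[i,4])
E
python3 -c "
from h import *
tips('wrist','w15');tips('top','t15')"
```

```text
sw 1 off [ 0.4612 -0.0706  0.0692] pix [185.5  75. ]
sw 1 on  [ 0.4818 -0.0695  0.0692] pix [202.5  75. ]
sw 2 off [ 0.4625 -0.0946  0.0692] pix [183.2  89.4]
sw 2 on  [ 0.4831 -0.0934  0.0692] pix [200.6  89.5]
sw 3 off [ 0.4639 -0.1185  0.0692] pix [180.8 104.6]
sw 3 on  [ 0.4844 -0.1174  0.0692] pix [198.6 104.7]
sw 4 off [ 0.4652 -0.1425  0.0692] pix [178.2 120.6]
sw 4 on  [ 0.4858 -0.1414  0.0692] pix [196.5 120.7]
sw 5 off [ 0.4666 -0.1665  0.0692] pix [175.5 137.5]
sw 5 on  [ 0.4871 -0.1653  0.0692] pix [194.3 137.6]
red [202.7  75.2] 27
red [200.8  89.4] 28
red [181.  104.5] 30
red [178.5 120.5] 32
red [175.5 137.6] 33
sw 1 off [ 0.4612 -0.0706  0.0692] pix [341.3 220.2]
sw 1 on  [ 0.4818 -0.0695  0.0692] pix [340.8 213.5]
sw 2 off [ 0.4625 -0.0946  0.0692] pix [349.2 219.7]
sw 2 on  [ 0.4831 -0.0934  0.0692] pix [348.7 213. ]
sw 3 off [ 0.4639 -0.1185  0.0692] pix [357.1 219.2]
sw 3 on  [ 0.4844 -0.1174  0.0692] pix [356.6 212.4]
sw 4 off [ 0.4652 -0.1425  0.0692] pix [365.  218.6]
sw 4 on  [ 0.4858 -0.1414  0.0692] pix [364.5 211.9]
sw 5 off [ 0.4666 -0.1665  0.0692] pix [372.9 218.1]
sw 5 on  [ 0.4871 -0.1653  0.0692] pix [372.4 211.3]
red [348.5 212.5] 4
red [372.5 217.5] 4
```

```bash
python3 -m handwheel '-0.05 0.05 0.1 -0.19 -0.01 0; -0.15 0.15 0.2 -0.38 -0.02 0; -0.25 0.25 0.2 -0.57 -0.03 0; -0.35 0.4 0.2 -0.76 -0.04 0; -0.45 0.55 0.2 -0.95 -0.053 0' 1 20
python3 -m handwheel '0 0.1 0 0 0 0; 0 0.1 0 0 0 0; 0 0.1 0 0 0 0'
python3 -c "
from h import *
now();p=dry(-.150,-.050);print(p);plan([p[0],p[1],.1],3.2,0,0,0)"
```

```text
t: 34.55
tool_pos: [0.4935, -0.2493, 0.2532]
orientation: [-2.019, -2.123, -0.264]
force: [0.2, 0.9, 1.3]
opening: 0.0438
t: 34.85
tool_pos: [0.4944, -0.2191, 0.2535]
orientation: [-2.015, -2.121, -0.267]
force: [-0.7, -0.3, -0.3]
opening: 0.0199
grasp pt [ 0.4948 -0.2242  0.2716] jaw az 3.0 tilt 15.6 open 0.0199 F [-0.7 -0.3 -0.3] q [-0.65  0.11  1.47  0.2   1.74 -0.69] t 34.85
[ 0.42701367 -0.17066678]
t 34.85 q [-0.65  0.11  1.47  0.2   1.74 -0.69] grasp now [ 0.4944 -0.2191  0.2535] shares [-0.225  0.161 -0.512] [-0.346 -0.03   0.005] min rows 3.5
```

```bash
python3 -m handwheel '-0.06 0.04 -0.05 -0.12 -0.01 0; -0.12 0.1 -0.1 -0.24 -0.02 0; -0.2 0.16 -0.2 -0.346 -0.03 0.005; -0.225 0.161 -0.3 -0.346 -0.03 0.005; -0.225 0.161 -0.3 -0.346 -0.03 0.005'
python3 -m handwheel '0 0 0 0 0 0; 0 0 0 0 0 0'
python3 -c "
from h import *
now();p=dry(-.150,-.050);plan([p[0],p[1],.06],3.2,0,0,0);tips('wrist','w16')"
```

```text
t: 35.35
tool_pos: [0.4239, -0.1702, 0.1594]
orientation: [-2.155, -2.276, 0.003]
force: [0.2, 0.5, -0.3]
opening: 0.0001
t: 35.55
tool_pos: [0.4289, -0.1733, 0.1663]
orientation: [2.16, 2.277, 0.003]
force: [-0.3, -0.5, 0.0]
opening: 0.0008
grasp pt [ 0.4289 -0.1733  0.1851] jaw az 3.0 tilt -0.1 open 0.0008 F [-0.3 -0.5  0. ] q [-0.5  -0.22  1.93  0.    1.43 -0.55] t 35.55
t 35.55 q [-0.5  -0.22  1.93  0.    1.43 -0.55] grasp now [ 0.4289 -0.1733  0.1663] shares [-0.006  0.009 -0.354] [0.001 0.004 0.004] min rows 2.1
sw 1 off [ 0.4612 -0.0706  0.0692] pix [329.3  76. ]
sw 1 on  [ 0.4818 -0.0695  0.0692] pix [359.3  75.9]
sw 2 off [ 0.4625 -0.0946  0.0692] pix [327.9 112.5]
sw 2 on  [ 0.4831 -0.0934  0.0692] pix [357.  112.4]
sw 3 off [ 0.4639 -0.1185  0.0692] pix [326.5 146.9]
sw 3 on  [ 0.4844 -0.1174  0.0692] pix [354.9 146.8]
sw 4 off [ 0.4652 -0.1425  0.0692] pix [325.2 179.4]
sw 4 on  [ 0.4858 -0.1414  0.0692] pix [352.8 179.3]
sw 5 off [ 0.4666 -0.1665  0.0692] pix [324.  210.3]
sw 5 on  [ 0.4871 -0.1653  0.0692] pix [350.9 210.2]
red [360.1  77.3] 114
red [357.9 113.8] 106
red [326.9 148.4] 89
red [325.7 180.9] 86
red [324.5 211.9] 78
```

View pics/w16.png

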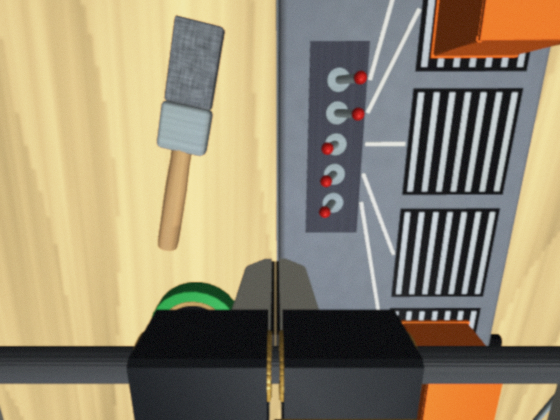

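```bash
python3 -m handwheel '-0.006 0.009 -0.1 0 0 0; -0.006 0.009 -0.2 0 0 0; -0.006 0.009 -0.28 0 0 0; -0.006 0.009 -0.34 0 0 0; -0.006 0.009 -0.35 0 0 0'
python3 -m handwheel '0 0 0 0 0 0; 0 0 0 0 0 0'
python3 -c "
from h import *
now();p=dry(-.125,-.0505);plan([p[0],p[1],.06],3.2,0,0,0);tips('wrist','w17')"
```

```text
t: 36.1
tool_pos: [0.4252, -0.1692, 0.0583]
orientation: [-2.161, -2.279, -0.001]
force: [-1.2, -0.6, 0.0]
opening: 0.0004
t: 36.3
tool_pos: [0.4269, -0.1698, 0.0612]
orientation: [2.158, 2.278, 0.003]
force: [0.2, -0.8, 0.4]
opening: 0.0004
grasp pt [ 0.4268 -0.1697  0.08  ] jaw az 3.1 tilt -0.1 open 0.0004 F [ 0.2 -0.8  0.4] q [-0.49 -0.12  2.04  0.    1.22 -0.54] t 36.3
t 36.3 q [-0.49 -0.12  2.04  0.    1.22 -0.54] grasp now [ 0.4269 -0.1698  0.0612] shares [ 0.084 -0.    -0.004] [0.002 0.005 0.002] min rows 0.5
sw 1 off [ 0.4612 -0.0706  0.0692] pix [371.5  67.9]
sw 1 on  [ 0.4818 -0.0695  0.0692] pix [421.6  67.9]
sw 2 off [ 0.4625 -0.0946  0.0692] pix [367.1 128.1]
sw 2 on  [ 0.4831 -0.0934  0.0692] pix [414.9 128. ]
sw 3 off [ 0.4639 -0.1185  0.0692] pix [363.1 182.9]
sw 3 on  [ 0.4844 -0.1174  0.0692] pix [408.8 182.8]
sw 4 off [ 0.4652 -0.1425  0.0692] pix [359.4 233. ]
sw 4 on  [ 0.4858 -0.1414  0.0692] pix [403.2 232.9]
sw 5 off [ 0.4666 -0.1665  0.0692] pix [356. 279.]
sw 5 on  [ 0.4871 -0.1653  0.0692] pix [398.  278.9]
red [423.6  70.1] 332
red [416.8 130.6] 280
red [364.4 185.8] 246
red [361.  236.2] 218
red [357.5 282.7] 190
```

View pics/w17.png

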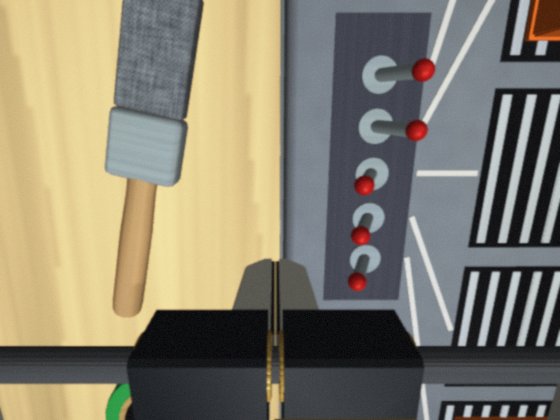

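```bash
python3 -m handwheel '0.02 0.001 -0.004 0 0 0; 0.04 0.002 -0.004 0 0 0; 0.06 0.003 -0.004 0 0 0; 0.08 0.0045 -0.004 0 0 0; 0.08 0.0045 -0.004 0 0 0'
python3 -c "
from h import *
now();tips('wrist','w18')" | egrep 'sw 5|red|grasp'
python3 -m handwheel '0.012 0.001 0 0 0 0; 0.024 0.001 0 0 0 0; 0.024 0.001 0 0 0 0'
python3 -c "
from h import *
now();tips('wrist','w19')" | egrep 'sw 5|red|grasp'
```

```text
t: 36.85
tool_pos: [0.4504, -0.1675, 0.0584]
orientation: [2.158, 2.28, 0.002]
force: [-0.8, -0.6, -0.6]
opening: 0.0004
grasp pt [ 0.4504 -0.1675  0.0772] jaw az 3.1 tilt -0.0 open 0.0004 F [-0.8 -0.6 -0.6] q [-0.46 -0.05  1.98  0.    1.21 -0.52] t 36.85
sw 5 off [ 0.4666 -0.1665  0.0692] pix [308.3 283.8]
sw 5 on  [ 0.4871 -0.1653  0.0692] pix [350.9 283.7]
red [366.7  72.2] 360
red [362.5 133.5] 302
red [311.8 188.9] 268
red [310.4 240.2] 235
red [317.6 287.1] 147
t: 37.2
tool_pos: [0.4573, -0.1672, 0.0584]
orientation: [2.159, 2.28, 0.002]
force: [-0.3, -0.2, -0.8]
opening: 0.0003
grasp pt [ 0.4572 -0.1672  0.0772] jaw az 3.1 tilt -0.0 open 0.0003 F [-0.3 -0.2 -0.8] q [-0.46 -0.04  1.96  0.    1.21 -0.51] t 37.2
sw 5 off [ 0.4666 -0.1665  0.0692] pix [294.1 283.5]
sw 5 on  [ 0.4871 -0.1653  0.0692] pix [336.7 283.4]
red [350.   71.5] 367
red [346.4 132.7] 311
red [296.4 188.6] 265
red [295.6 239.6] 243
red [321.7 288.3] 214
```

```bash
python3 -m handwheel '0.012 0.001 0 0 0 0; 0.02 0.001 0 0 0 0; 0.02 0.001 0 0 0 0'
python3 -c "
from h import *
now();tips('wrist','w20')" | egrep 'sw 5|red|grasp'
```

```text
t: 37.55
tool_pos: [0.4631, -0.1669, 0.0584]
orientation: [2.159, 2.28, 0.002]
force: [0.5, 0.2, 0.1]
opening: 0.0006
grasp pt [ 0.4631 -0.1669  0.0772] jaw az 3.1 tilt -0.0 open 0.0006 F [0.5 0.2 0.1] q [-0.45 -0.02  1.95  0.    1.21 -0.51] t 37.55
sw 5 off [ 0.4666 -0.1665  0.0692] pix [281.9 283.5]
sw 5 on  [ 0.4871 -0.1653  0.0692] pix [324.5 283.5]
red [335.3  71.5] 368
red [332.6 132.7] 315
red [282.9 188.5] 268
red [282.8 239.4] 245
red [325.6 286.5] 212
```

```bash
python3 -m handwheel '-0.03 -0.002 0 0 0 0; -0.07 -0.004 0 0 0 0; -0.11 -0.006 0 0 0 0; -0.11 -0.006 0.1 0 0 0; -0.11 -0.006 0.25 0 0 0'
python3 -m handwheel '-0.1 0 0.15 0 0 0; -0.2 0 0.3 0 0 0; -0.2 0 0.3 0 0 0; -0.2 0 0.3 0 0 0'
python3 -c "
from h import *
now();tips('wrist','w21');tubs('top',.07,.25,'t21');snap('scene','s21')"
```

```text
t: 38.1
tool_pos: [0.4263, -0.1675, 0.1309]
orientation: [-2.157, -2.277, 0.002]
force: [0.7, 0.6, -0.2]
opening: 0.0003
t: 38.5
tool_pos: [0.3699, -0.1695, 0.2253]
orientation: [2.157, 2.276, 0.003]
force: [0.6, -0.7, -0.5]
opening: 0.0004
grasp pt [ 0.3698 -0.1694  0.2441] jaw az 3.1 tilt -0.2 open 0.0004 F [ 0.6 -0.7 -0.5] q [-0.56 -0.43  1.98  0.    1.58 -0.61] t 38.5
sw 1 off [ 0.4612 -0.0706  0.0692] pix [387.6  89.2]
sw 1 on  [ 0.4818 -0.0695  0.0692] pix [411.9  89.2]
sw 2 off [ 0.4625 -0.0946  0.0692] pix [385.1 118.6]
sw 2 on  [ 0.4831 -0.0934  0.0692] pix [408.8 118.5]
sw 3 off [ 0.4639 -0.1185  0.0692] pix [382.7 146.5]
sw 3 on  [ 0.4844 -0.1174  0.0692] pix [405.8 146.5]
sw 4 off [ 0.4652 -0.1425  0.0692] pix [380.3 173.3]
sw 4 on  [ 0.4858 -0.1414  0.0692] pix [403.  173.2]
sw 5 off [ 0.4666 -0.1665  0.0692] pix [378.1 198.8]
sw 5 on  [ 0.4871 -0.1653  0.0692] pix [400.3 198.8]
red [412.2  90.3] 63
red [409.2 119.6] 57
red [382.8 147.6] 51
red [380.6 174.5] 51
red [400.3 200. ] 42
top [418. 178.] 462 (array([ 584.1, -304.9]), array([59.7, 60.4]), 2.6790964603424072) z 0.1035
top [323. 185.] 423 (array([567.2, -16.8]), array([58.7, 59.4]), 3.761908531188965) z 0.1042
```

View pics/w21.png

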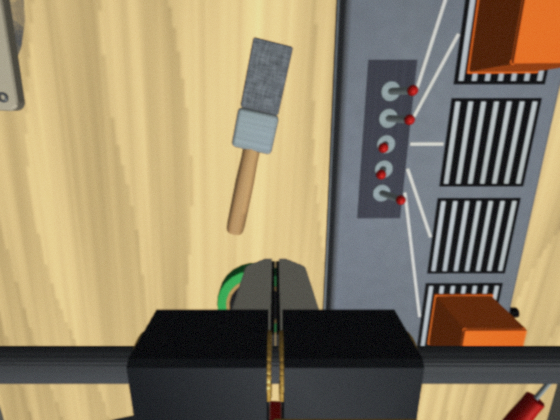

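View pics/s21.png

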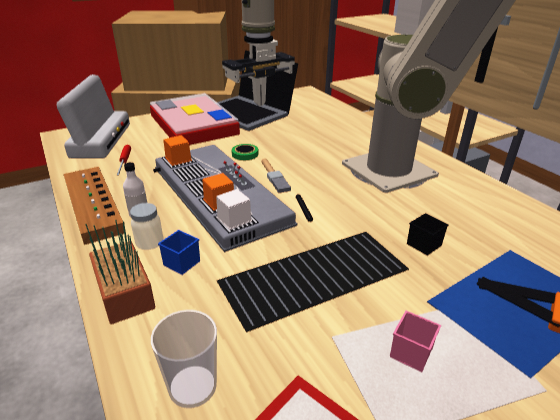

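View pics/t21.png

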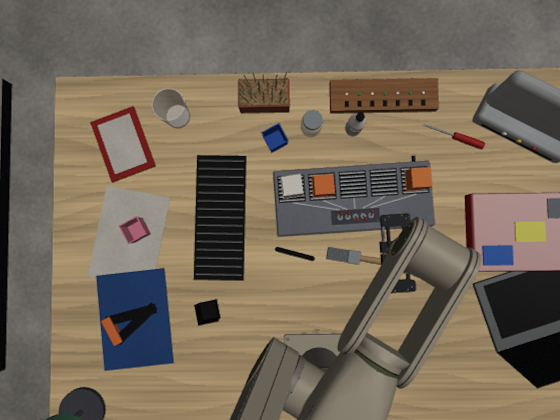

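```bash
python3 -c "
from h import *
robot.close_job()"
```

```text
the job is handed in; nothing more can be done
```

The job is handed in, finished at about 38.5 s. No verdict was reported, so the result rests on my own last camera checks:

- **Tubs:** Two orange tubs were present. I turned each over in two 90° steps, laying it on its side on the mat in between. They stand mouth-down on grilles 2 and 5, each within about 2 mm of centre in the top camera, with tops level at about 104 mm.
- **White tub:** It looked unmoved on grille 1 in the last pictures; I did not measure it again at the end.
- **Switches:** 1, 2 and 5 are on; 3 and 4 are off. All five red tips lie within about 1.5 px of the positions expected for those states in the wrist view. I threw only switch 5, after the tub was on its grille. Switches 1 and 2 were already on at the start. Switch 2's grille was empty until I put the first tub on it.
- **Bystanders:** The jar, the glue bottle and the look-alike tubs show no change in the pictures.
- **Force reading:** While I tested a steep tilt in free air, joint 4 came close to its range limit (-1.338 against -1.34). The force reading rose to about 60 N for a moment. I backed off at once and stayed away from that pose.
- **Camera disagreement:** After release, the wrist camera put the tub on grille 5 about 3 mm off in y compared with the top camera. By either camera it is well within 15 mm of centre.

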